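# Pack handsets and charging pucks into the shipping tray

## Task

Pack the shipping tray: lay every black handset that is on the mat flat on its back in a T-shaped compartment of the grey tray, one to a compartment and with its wide head in the compartment's wide end, and put every white charging puck down flat in a square pocket of the tray, one to a pocket. When all of them lie fully down in their places, press the green button to call for collection. Leave the tape roll and the other bench things where they are.

Things in the scene. Friction and masses are not known exactly. Their poses are not given: they have to be found in the camera images.
- tray: Grey plastic shipping tray, fixed, 226 mm (its x) by 233 mm (its y), 15 mm high; origin: centre of its underside. Floor 4 mm thick, walls rise 11 mm above the floor. Half of it (+x) has four T-shaped compartments side by side along y; the other half (-x) has three square pockets in a row along y.
- slot1 (a point): Compartment 1: centre of its floor (where the middle of a handset's underside goes); axes as the tray. T-shaped, 126 mm long along the tray's x: a wide end 52 mm wide and 42 mm long, and a narrow part 30 mm wide. Its wide end points to the tray's +x.
- slot2 (a point): Compartment 2: centre of its floor (where the middle of a handset's underside goes); axes as the tray. T-shaped, 126 mm long along the tray's x: a wide end 52 mm wide and 42 mm long, and a narrow part 30 mm wide. Its wide end points to the tray's -x.
- slot3 (a point): Compartment 3: centre of its floor (where the middle of a handset's underside goes); axes as the tray. T-shaped, 126 mm long along the tray's x: a wide end 52 mm wide and 42 mm long, and a narrow part 30 mm wide. Its wide end points to the tray's +x.
- slot4 (a point): Compartment 4: centre of its floor (where the middle of a handset's underside goes); axes as the tray. T-shaped, 126 mm long along the tray's x: a wide end 52 mm wide and 42 mm long, and a narrow part 30 mm wide. Its wide end points to the tray's -x.
- pocket1 (a point): Pocket 1: centre of the floor of a square pocket 62 by 62 mm, 11 mm deep; axes as the tray.
- pocket2 (a point): Pocket 2: centre of the floor of a square pocket 62 by 62 mm, 11 mm deep; axes as the tray.
- pocket3 (a point): Pocket 3: centre of the floor of a square pocket 62 by 62 mm, 11 mm deep; axes as the tray.
- handset1: Black T-shaped handheld instrument, 120 mm long (its x), 22 mm thick, lying on its back; the handle is 24 mm wide, from x = -60 to +24 mm, the wide head with the display is 46 mm wide, from x = +24 to +60 mm. Origin: middle of the underside. Balances near the origin. 0.16 kg. May be absent (None).
- handset2: Black T-shaped handheld instrument, 120 mm long (its x), 22 mm thick, lying on its back; the handle is 24 mm wide, from x = -60 to +24 mm, the wide head with the display is 46 mm wide, from x = +24 to +60 mm. Origin: middle of the underside. Balances near the origin. 0.16 kg. May be absent (None).
- handset3: Black T-shaped handheld instrument, 120 mm long (its x), 22 mm thick, lying on its back; the handle is 24 mm wide, from x = -60 to +24 mm, the wide head with the display is 46 mm wide, from x = +24 to +60 mm. Origin: middle of the underside. Balances near the origin. 0.16 kg. May be absent (None).
- handset4: Black T-shaped handheld instrument, 120 mm long (its x), 22 mm thick, lying on its back; the handle is 24 mm wide, from x = -60 to +24 mm, the wide head with the display is 46 mm wide, from x = +24 to +60 mm. Origin: middle of the underside. Balances near the origin. 0.16 kg. May be absent (None).
- puck1: White round charging puck, 56 mm diameter, 28 mm high, lying flat; origin: centre of the underside, z up. 0.14 kg. May be absent (None).
- puck2: White round charging puck, 56 mm diameter, 28 mm high, lying flat; origin: centre of the underside, z up. 0.14 kg. May be absent (None).
- puck3: White round charging puck, 56 mm diameter, 28 mm high, lying flat; origin: centre of the underside, z up. 0.14 kg. May be absent (None).
- call (a joint): The green call button's travel: 0 = up, 0.006 m = fully down; a spring of about 5 N at full travel brings it back.
- call_top (a point): Centre of the top of the green push button (36 mm across), in a small black housing between the tray and the mat; press straight down.
- mat: Pale antistatic mat, fixed, 250 by 310 mm, 2 mm thick, on which handsets and pucks lie at the start; origin: centre of its underside.
- tape: Bystander: cardboard-brown tape roll (a ring with a hole), 56 mm diameter, 22 mm high, on the mat among the pucks; leave it there.
- screwdriver: Bystander: screwdriver, 170 mm, lying beyond the work area.
- multimeter: Bystander: orange multimeter, 150 by 75 by 32 mm.
- spool: Bystander: aluminium solder spool, 54 mm diameter, 42 mm high.
- brush: Bystander: small brush, 160 mm, lying beyond the work area.
Things that resemble listed ones, but are neither listed nor needed, are in the scene too. What is shaped like the handset3 but pink is not meant.

How it is judged:
On the way, in this order (a step that is already met when the one before it is completed fails the run):
1. every handset and every puck present lies fully down in a compartment or pocket of the tray ((distance between handset1 and slot1 below 0.009 m or distance between handset1 and slot2 below 0.009 m or distance between handset1 and slot3 below 0.009 m or distance between handset1 and slot4 below 0.009 m) and angle between each of handset1, handset2, handset3, handset4's own z axis and vertical below 0.07 rad and angle between the x axis of each of handset1, handset2, handset3, handset4 and the x axis of tray, either way round below 0.2 rad and (distance between handset2 and slot1 below 0.009 m or distance between handset2 and slot2 below 0.009 m or distance between handset2 and slot3 below 0.009 m or distance between handset2 and slot4 below 0.009 m) and (distance between handset3 and slot1 below 0.009 m or distance between handset3 and slot2 below 0.009 m or distance between handset3 and slot3 below 0.009 m or distance between handset3 and slot4 below 0.009 m) and (distance between handset4 and slot1 below 0.009 m or distance between handset4 and slot2 below 0.009 m or distance between handset4 and slot3 below 0.009 m or distance between handset4 and slot4 below 0.009 m) and (distance between puck1 and pocket1 below 0.009 m or distance between puck1 and pocket2 below 0.009 m or distance between puck1 and pocket3 below 0.009 m) and angle between each of puck1, puck2, puck3's own z axis and vertical below 0.08 rad and (distance between puck2 and pocket1 below 0.009 m or distance between puck2 and pocket2 below 0.009 m or distance between puck2 and pocket3 below 0.009 m) and (distance between puck3 and pocket1 below 0.009 m or distance between puck3 and pocket2 below 0.009 m or distance between puck3 and pocket3 below 0.009 m)), for 0.2 s.
2. the green button is pressed (value of joint call above 0.004 m), for 0.05 s.
At the end, for the whole second after the job is handed in: Every handset present at rest in a compartment, every puck present at rest in a pocket: flat within 4 degrees, middle of the underside within 9 mm of the middle of that floor, handsets along the compartment (heads fit only the wide end); button pressed after that and up again (all of step 1 and linear speed of each of handset1, handset2, handset3, handset4, puck1, puck2, puck3 below 0.03 m/s and value of joint call below 0.002 m); the robot touches nothing.
It fails at once if the tape roll is moved more than 6 cm (distance of tape from where it was at the start of the episode above 0.06 m).
It fails at once if the screwdriver is moved more than 6 cm (distance of screwdriver from where it was at the start of the episode above 0.06 m).
It fails at once if the multimeter is moved more than 6 cm (distance of multimeter from where it was at the start of the episode above 0.06 m).
It fails at once if the solder spool is moved more than 6 cm (distance of spool from where it was at the start of the episode above 0.06 m).
It fails at once if the brush is moved more than 6 cm (distance of brush from where it was at the start of the episode above 0.06 m).
Of handset1, handset2, handset3, handset4 only 3 to 4 are there at a start; the rules pass over those that are not, and their reading is None.
Of puck1, puck2, puck3 only 2 to 3 are there at a start; the rules pass over those that are not, and their reading is None.
At some moment in a run one of puck1, puck2, puck3 may be knocked a few centimetres aside while the robot is not near it.
Once in a run the grip may slacken for a moment while it holds something.
It also fails if it takes over 210 s, if anything falls off the work surface, if the arm or the gripper's body presses on something with over 40 N, if the wrist force passes 120 N, or if a joint passes its speed limit or range.

## Robot

A 6-joint arm with a two-finger parallel gripper is mounted at the origin on the work surface. World frame = base frame: x ahead of the robot, y to its left, z up, the work surface at z = 0. Lengths are in m, angles in rad, forces in N, time in s.
With the tool pointing down it reaches from about 0.25 to 0.725 m from the base axis. Payload 4 kg.
Tool frame: the origin (TCP) lies midway between the tips of the shut fingers; the grasp point (between the pads) lies 19 mm behind it (bot.grip_depth is the distance from the TCP to the grasp point, in m); z points along the fingers, y is the line along which they close (so a half turn about z gives the same grasp; the last joint's range is limited). The gripper opens to 85 mm and grips with 20 to 120 N. Pads are 22 mm wide; open, the fingers measure 114 mm over their backs; the gripper's body (76 mm by 85 mm) begins 54 mm behind the grasp point. The pads swing forward as they close: fully open they stand 13 mm farther back than shut.
Start: joints at [-1.196, 0.241, 0.005, 1.335, 0, 1.571], TCP at [0.183, -0.465, 0.21] pointing down, gripper open.
Joint ranges: [-2.72, 2.72], [-1.05, 1.87], [-1.09, 1.28], [-1.99, 2.15], [-1.42, 1.44], [-3.14, 3.14]. Speed limits (rad/s): [2.79, 2.79, 3.14, 3.14, 3.14, 3.14].

## Interface

Orientations are given as a unit quaternion [x, y, z, w].
In Python, from workcell import bot gives the robot as it stands.
- The arm moves only by the shell command python3 -m creep 'ROWS'. ROWS is JSON, one flat list of numbers, 5 for each row, row after row: the shift along the world's x, y, z in m, then the turn about the world's z in rad, then the finger opening in m, from 0 to 0.0854. In form: [x, y, z, twist, claw, x, y, z, twist, claw, ...]. A call has 1 to 10 rows; each row is the pose to reach, as a shift and turn from the pose commanded when the call began; what a row does not reach only later rows make up. A row lasts 1/12 s, in which the tool goes at most 41.7 mm and 7.16 degrees, less where a joint would pass 70% of its speed; a pose out of reach is approached as far as the arm can. A call with a gripper value outside its range is refused whole. The fingers move at their own pace and stop on an object; the grip force is fixed at half the most. Time passes only in rows, so rows that repeat a pose let the fingers close. It gives the time, the measured TCP pose, the force, the opening and the grip force at its end, in the units of the state.
- bot.get_obs(): the state, without advancing time (a new reading comes with each control period).
- bot.camera(name): name is "scene" or "top" or "wrist"; returns a dict with "pixels" (384x512x3 uint8, red, green, blue), "camera_matrix" (3x3 intrinsics, pixels), "extrinsics" (4x4, takes a point from world to camera coordinates); the wrist camera has in their place "T_tool_cam" (4x4, takes a point from camera to tool coordinates, whose origin is the TCP and whose axes are the flange's). Camera axes: x right, y down, z forward; pixel columns grow to the right and rows downward; lengths in m; the calibration is good to about 2 mm. A picture is of the moment at which its call begins: read the wrist's pose just before it. There is no depth.
- bot.job_done(): hands the job in; it is judged then, once.
Trained networks look in the newest picture that a camera, given by its name, has taken for a name from the list of things; names that differ only in an ending like _2 or _b are one class to them, and where a whole thing is asked for, a point or a joint stands for the part that bears it (a point fixed in the world has none). Each returns a list of dicts, best first, with "score" (0 to 1); they miss things now and then, are a little off and sometimes report something else, mostly with a low value. They report only what shows in the picture. A call takes as long as a camera call. They do not tell look-alikes from the thing itself.
- bot.look_for(camera, thing): "centre" ([column, row] as shares, 0 to 1, of the picture: columns of its width, rows of its height, amid what is visible of it).
- bot.place_of(camera, thing): "centre" ([column, row] as shares, 0 to 1, of the picture: columns of its width, rows of its height: a listed point, or the origin of a listed thing).
The state is a dict: "clock": time; "joint_pos": joint angles; "joint_vel": joint speeds; "tau": joint torques, N m; "eef_pos": TCP position; "tool_rot": TCP orientation; "ft_force": force on the tool from outside, world axes, zero at the start; "ft_torque": the same for the moment, N m; "grip_width": finger opening in m; "grasp_force": force on a finger pad.
Only numpy, scipy, OpenCV 4.12 (cv2) and the standard library are available. Lean on these libraries where they do the work, as an engineer would, in place of code of your own. Each camera call takes 0.05 s, during which the arm holds its last target. There are 200 camera calls.

## Working session

There is one attempt and no reset: what is moved stays moved. The work goes in short steps, Python scripts to look and compute and a shell command to move; the robot and the scene stay as the last step left them, time stands still between calls to the robot, and variables do not carry over. Pictures are saved under pics/ and viewed, at most 14 in all, crops included, and the job is handed in when it is done.

```bash
mkdir -p pics
cat > h.py <<'E'
import numpy as np, cv2
from workcell import bot
from scipy.spatial.transform import Rotation as R
def snap(n,f=None):
    o=bot.get_obs(); c=bot.camera(n)
    if f: cv2.imwrite('pics/'+f, cv2.cvtColor(np.asarray(c['pixels']),cv2.COLOR_RGB2BGR))
    K=np.array(c['camera_matrix'])
    if n=='wrist':
        T=np.eye(4);T[:3,:3]=R.from_quat(o['tool_rot']).as_matrix();T[:3,3]=o['eef_pos']
        E=np.linalg.inv(T@np.array(c['T_tool_cam']))
    else: E=np.array(c['extrinsics'])
    return np.asarray(c['pixels']),K,E
def world(px,K,E,z):
    d=E[:3,:3].T@np.linalg.inv(K)@np.array([px[0],px[1],1.]); o=-E[:3,:3].T@E[:3,3]
    return o+d*(z-o[2])/d[2]
def pix(p,K,E):
    q=K@(E[:3,:3]@np.array(p)+E[:3,3]); return q[:2]/q[2]
E
python3 - <<'E'
from h import *
for cam in ['top','scene']:
    im,K,E=snap(cam,cam+'0.png')
    for t in ['handset1','puck1','slot1','slot2','slot3','slot4','pocket1','pocket2','pocket3','call_top','tape','tray','mat']:
        z={'h':.002,'p':.002,'s':.004,'c':.03,'t':.002,'m':0}[t[0]]
        if 'pocket' in t: z=.004
        for d in bot.place_of(cam,t):
            p=np.array(d['centre'])*[512,384]
            print(cam,t,round(d['score'],2),p.round(),world(p,K,E,z).round(3)[:2])
E
```

```text
top handset1 0.85 [347. 182.] [ 0.579 -0.259]
top handset1 0.83 [298. 178.] [ 0.586 -0.107]
top handset1 0.77 [223. 261.] [0.328 0.113]
top handset1 0.65 [323. 177.] [ 0.592 -0.187]
top puck1 0.7 [368. 226.] [ 0.445 -0.324]
top puck1 0.68 [194. 190.] [0.538 0.21 ]
top puck1 0.52 [295. 220.] [ 0.455 -0.102]
top slot1 0.96 [218. 177.] [0.581 0.138]
top slot1 0.71 [187. 177.] [0.579 0.235]
top slot1 0.67 [198. 177.] [0.581 0.2  ]
top slot1 0.62 [165. 175.] [0.582 0.302]
top slot2 0.96 [218. 177.] [0.581 0.138]
top slot2 0.71 [187. 177.] [0.579 0.235]
top slot2 0.67 [198. 177.] [0.581 0.2  ]
top slot2 0.62 [165. 175.] [0.582 0.302]
top slot3 0.96 [218. 177.] [0.581 0.138]
top slot3 0.71 [187. 177.] [0.579 0.235]
top slot3 0.67 [198. 177.] [0.581 0.2  ]
top slot3 0.62 [165. 175.] [0.582 0.302]
top slot4 0.96 [218. 177.] [0.581 0.138]
top slot4 0.71 [187. 177.] [0.579 0.235]
top slot4 0.67 [198. 177.] [0.581 0.2  ]
top slot4 0.62 [165. 175.] [0.582 0.302]
top pocket1 0.82 [218. 218.] [0.455 0.133]
top pocket1 0.81 [194. 215.] [0.463 0.207]
top pocket1 0.65 [172. 215.] [0.46  0.275]
top poc
[... 1654 characters left out ...]
280. 165.] [0.466 0.199]
scene pocket1 0.76 [291. 153.] [0.444 0.281]
scene pocket1 0.72 [266. 174.] [0.47  0.125]
scene pocket1 0.41 [200. 209.] [ 0.447 -0.168]
scene pocket2 0.8 [280. 165.] [0.466 0.199]
scene pocket2 0.76 [291. 153.] [0.444 0.281]
scene pocket2 0.72 [266. 174.] [0.47  0.125]
scene pocket2 0.41 [200. 209.] [ 0.447 -0.168]
scene pocket3 0.8 [280. 165.] [0.466 0.199]
scene pocket3 0.76 [291. 153.] [0.444 0.281]
scene pocket3 0.72 [266. 174.] [0.47  0.125]
scene pocket3 0.41 [200. 209.] [ 0.447 -0.168]
scene call_top 0.49 [259. 206.] [ 0.588 -0.013]
scene tape 0.73 [201. 210.] [ 0.45  -0.164]
scene tray 0.68 [291. 171.] [0.517 0.212]
scene mat 0.68 [203. 232.] [ 0.535 -0.218]
```

View pics/top0.png

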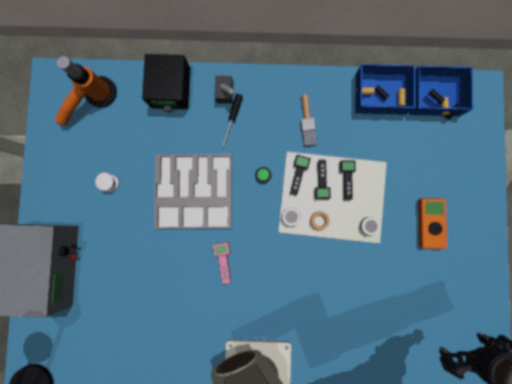

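View pics/scene0.png

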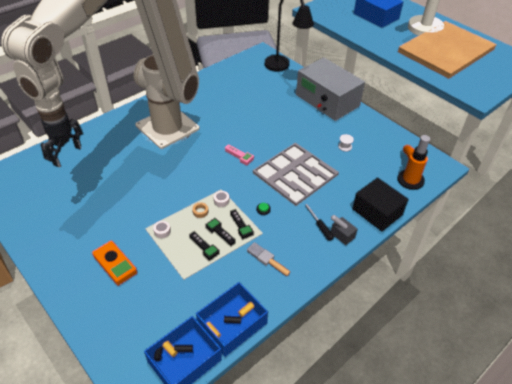

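The top view (up = +x, left = +y) shows three black handsets on the mat at (300,175), (322,180) and (347,180). The white pucks are at (291,217) and (370,227).

These could be taken for the wanted things:
- pink handset (222,263)
- tape ring (319,220)
- solder spool (106,182)

I choose the black handsets and white pucks on the mat. Next I move the wrist camera over the mat for a close check.

```bash
python3 -m creep '[0.03,0.025,0.014,0,0.085,0.06,0.05,0.028,0,0.085,0.09,0.075,0.042,0,0.085,0.12,0.1,0.056,0,0.085,0.15,0.125,0.07,0,0.085,0.18,0.15,0.084,0,0.085,0.21,0.175,0.1,0,0.085,0.24,0.2,0.11,0,0.085,0.26,0.225,0.13,0,0.085,0.28,0.25,0.14,0,0.085]'
python3 - <<'E'
from h import *
o=bot.get_obs(); print(o['eef_pos'],R.from_quat(o['tool_rot']).as_matrix().round(3))
im,K,E=snap('wrist','w1.png'); print(np.round(-E[:3,:3].T@E[:3,3],3),E.round(2),K)
for t,z in [('handset1',.002),('puck1',.002),('tape',.002),('mat',0)]:
    for d in bot.place_of('wrist',t):
        p=np.array(d['centre'])*[512,384]; print(t,round(d['score'],2),p.round(),world(p,K,E,z).round(4)[:2])
E
```

```text
clock: 2.23
eef_pos: [0.4646, -0.2138, 0.3515]
tool_rot: [0.982, 0.187, 0.001, 0.001]
ft_force: [0.9, -0.6, 0.5]
grip_width: 0.0849
grasp_force: 0.0
[ 0.464611   -0.21381911  0.35149871] [[ 0.93   0.367  0.002]
 [ 0.367 -0.93  -0.001]
 [ 0.001  0.002 -1.   ]]
[ 0.53  -0.187  0.515] [[ 0.37 -0.93  0.   -0.37]
 [-0.89 -0.35  0.27  0.27]
 [-0.26 -0.1  -0.96  0.61]
 [ 0.    0.    0.    1.  ]] [[303.46192156   0.         252.20743206]
 [  0.         303.46192156 188.68565786]
 [  0.           0.           1.        ]]
handset1 0.97 [ 47. 151.] [0.3269 0.1074]
handset1 0.8 [304.  83.] [ 0.5874 -0.2542]
handset1 0.77 [262.  68.] [ 0.5835 -0.1825]
handset1 0.62 [220.  44.] [ 0.5913 -0.1096]
puck1 0.89 [307. 180.] [ 0.4425 -0.3238]
puck1 0.86 [182. 116.] [ 0.4672 -0.0887]
tape 0.79 [226. 139.] [ 0.4584 -0.1675]
tape 0.7 [43. 67.] [0.4581 0.1393]
tape 0.45 [403. 208.] [ 0.4594 -0.5054]
mat 0.77 [269. 108.] [ 0.5304 -0.216 ]
```

View pics/w1.png

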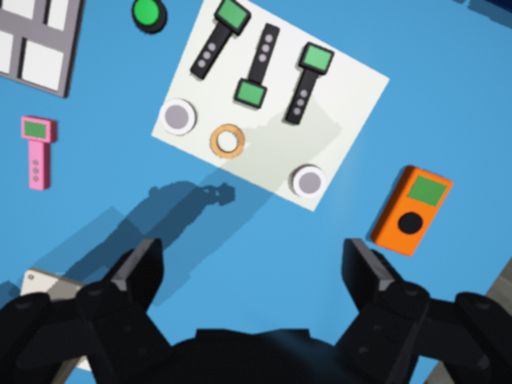

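The wrist crop confirms the choice: black handsets with green displays at (220,35), (258,65) and (308,82), and white pucks at (180,117) and (309,182). The tape is at (227,140) and the pink look-alike is at (38,150). Now I'll fit silhouettes for precise poses and look at the tray.

```bash
cat >> h.py <<'E'
from scipy.optimize import minimize
def box(x0,x1,y0,y1,z0,z1): return np.array([[x,y,z] for x in (x0,x1) for y in (y0,y1) for z in (z0,z1)])
_a=np.linspace(0,2*np.pi,40,endpoint=False)
def cyl(r,z0,z1): return np.array([[r*np.cos(a),r*np.sin(a),z] for a in _a for z in (z0,z1)])
HAND=[box(-.06,.024,-.012,.012,0,.022),box(.024,.06,-.023,.023,0,.022)]
TRAY=[box(-.113,.113,-.1165,.1165,0,.015)]
def sil(parts,x,y,th,z,K,E,shape,s=4):
    m=np.zeros((shape[0]*s,shape[1]*s),np.uint8); c,n=np.cos(th),np.sin(th)
    for P in parts:
        W=P@np.array([[c,n,0],[-n,c,0],[0,0,1]])+[x,y,z]
        q=np.array([pix(w,K,E) for w in W]); h=cv2.convexHull(((q+.5)*s-.5).astype(np.float32))
        cv2.fillConvexPoly(m,(h*16).round().astype(np.int32),255,shift=4)
    return cv2.resize(m,shape[::-1],interpolation=cv2.INTER_AREA)/255.
def fit(mask,parts,x,y,th,z,K,E,rot=True):
    sh=mask.shape; q=pix([x,y,z],K,E).astype(int); r=140 if parts is TRAY else 60
    c0,r0=max(q[0]-r,0),max(q[1]-r,0); sub=mask[r0:q[1]+r,c0:q[0]+r].astype(float)
    K2=K.copy(); K2[0,2]-=c0; K2[1,2]-=r0
    # a mask blob only where near the model
    f=lambda v: np.abs(sub-sil(parts,x+v[0]/100,y+v[1]/100,th+(v[2]/5 if rot else 0),z,K2,E,sub.shape,4)).sum()
    S=np.array([[0,0,0],[.8,0,0],[0,.8,0],[0,0,.6]])
    o=minimize(f,[0,0,0],method='Nelder-Mead',options=dict(initial_simplex=S,xatol=.005,fatol=.1))
    v=o.x; return np.array([x+v[0]/100,y+v[1]/100,th+(v[2]/5 if rot else 0)]),o.fun/sub.size*sub.size
def comps(m,lo): 
    n,l,s,c=cv2.connectedComponentsWithStats(m.astype(np.uint8)); return [(l==i) for i in range(1,n) if s[i,4]>lo]
def comp_at(m,p):
    n,l,s,c=cv2.connectedComponentsWithStats(m.astype(np.uint8)); ids=l[max(0,int(p[1])-8):int(p[1])+9,max(0,int(p[0])-8):int(p[0])+9]
    i=np.bincount(ids[ids>0]).argmax(); return l==i
E
cat > meas.py <<'E'
from h import *
im,K,E=snap('wrist'); f=im.astype(int); mx,mn=f.max(2),f.min(2)
np.savez('mat.npz',im=im,K=K,E=E)
hm=(mx<95)|((f[...,1]-f[...,0]>35)&(f[...,1]>f[...,2]+10)&(mx<220))
for x,y,th in [(.591,-.11,-.25),(.583,-.183,np.pi),(.587,-.255,0)]:
    m=comp_at(hm,pix([x,y,.02],K,E)); print('hand',*fit(m,HAND,x,y,th,.002,K,E),m.sum())
for x,y in [(.467,-.089),(.4425,-.324)]:
    p=pix([x,y,.03],K,E).astype(int); g=f[p[1]-20:p[1]+20,p[0]-20:p[0]+20]
    print('puck px',p); print(mx[p[1],p[0]-24:p[0]+25]); print(mx[p[1]-24:p[1]+25,p[0]])
E
python3 meas.py
python3 -m creep '[0.005,0.04,0,0,0.085,0.01,0.08,0,0,0.085,0.015,0.12,0,0,0.085,0.02,0.16,0,0,0.085,0.025,0.2,0,0,0.085,0.03,0.24,0,0,0.085,0.035,0.28,0,0,0.085,0.04,0.32,0,0,0.085,0.04,0.36,0,0,0.085,0.04,0.4,0,0,0.085]'
python3 - <<'E'
from h import *
im,K,E=snap('wrist','w2.png'); np.savez('tray.npz',im=im,K=K,E=E)
for t,z in [('slot1',.004),('pocket1',.004),('tray',0),('call_top',.03)]:
    for d in bot.place_of('wrist',t):
        p=np.array(d['centre'])*[512,384]; print(t,round(d['score'],2),p.round(1),world(p,K,E,z).round(4)[:2])
E
```

```text
hand [ 0.59290126 -0.10473157 -0.248376  ] 441.278431372549 1604
hand [ 0.58215608 -0.17811215  3.17471221] 423.57254901960783 1340
hand [ 0.58066055 -0.25478167  0.01585921] 391.0862745098039 1483
puck px [178 114]
[213 214 215 223 232 241 245 246 245 236 206 178 172 173 174 175 176 175
 176 176 175 176 175 176 176 177 176 177 177 178 178 178 181 202 230 243
 246 247 244 229 160 122 149 197 229 238 242 242 243]
[241 241 241 241 240 233 219 230 243 246 246 245 237 212 184 177 177 177
 177 177 177 176 177 177 176 175 175 176 176 175 177 175 175 175 175 175
 191 224 241 246 246 243 227 196 208 232 239 240 240]
puck px [309 183]
[239 237 227 195 170 161 147 143 194 238 246 247 245 235 202 177 173 172
 173 173 172 173 174 173 173 172 172 173 173 173 173 171 172 173 177 198
 230 244 247 246 242 237 234 228 223 217 216 216 217]
[227 226 208 162 129 157 215 241 246 247 242 224 189 176 174 176 175 174
 175 174 174 174 174 174 173 173 173 173 173 173 171 171 186 221 240 246
 246 243 239 238 238 237 237 238 237 237 237 236 230]
clock: 3.37
eef_pos: [0.5029, 0.1847, 0.3491]
tool_rot: [0.983, 0.185, -0.001, 0.0]
ft_force: [1.1, 0.0, 0.5]
grip_width: 0.0854
grasp_force: 0.0
slot1 0.98 [197.6  73. ] [0.5766 0.3068]
slot1 0.89 [236.5  87. ] [0.5793 0.2426]
slot1 0.81 [268.9 100.6] [0.5789 0.1867]
slot1 0.66 [299.3 111.2] [0.5815 0.1345]
slot1 0.26 [466.3 176.3] [ 0.5867 -0.1772]
pocket1 0.89 [188.  150.7] [0.4544 0.2829]
pocket1 0.8 [227.9 164.9] [0.456 0.212]
pocket1 0.65 [267.  181.3] [0.4535 0.1391]
tray 0.6 [239.9 123.3] [0.5281 0.2176]
tray 0.42 [266.3 102. ] [0.5754 0.1897]
call_top 0.78 [381.6 134. ] [0.5961 0.0039]
```

View pics/w2.png

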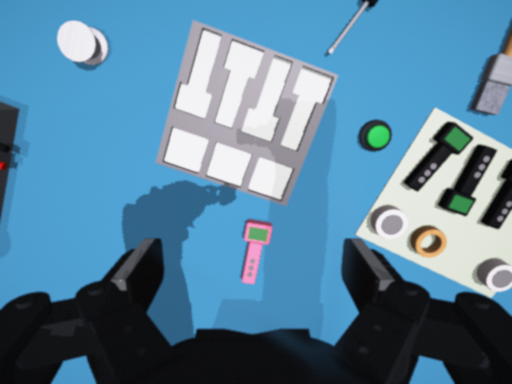

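The tray view shows slots from left to right at (198,73), (236,87), (269,100) and (299,111), with wide ends -x, +x, -x, +x. The pockets are at (188,151), (228,165) and (267,181), and the button is at (377,136). I'll refine and check the fits with an overlay.

```bash
cat > fit2.py <<'E'
from h import *
d=np.load('mat.npz'); im,K,E=d['im'],d['K'],d['E']; f=im.astype(int); mx=f.max(2)
hm=(mx<95)|((f[...,1]-f[...,0]>25)&(f[...,1]>f[...,2]+5))
vis=im.copy()
for x,y,th in [(.593,-.1047,-.25),(.582,-.178,3.17),(.581,-.255,0.016)]:
    m=comp_at(hm,pix([x,y,.02],K,E)); m=cv2.morphologyEx(m.astype(np.uint8),cv2.MORPH_CLOSE,np.ones((7,7)))
    v,r=fit(m,HAND,x,y,th,.002,K,E); s=sil(HAND,*v,.002,K,E,m.shape)
    print('hand',v.round(4),'res',r.round(),m.sum(),s.sum().round())
    for c in cv2.findContours((s>.5).astype(np.uint8),0,2)[0]: cv2.drawContours(vis,[c],-1,(255,0,0),1)
for x,y in [(.463,-.083),(.44,-.326)]:
    p=pix([x,y,.03],K,E); m=comp_at((mx>155)&(mx<208)&(np.hypot(*(np.indices(mx.shape)[::-1]-p[:,None,None]))<16),p)
    c=cv2.findContours(m.astype(np.uint8),0,2)[0]; e=cv2.fitEllipse(max(c,key=len)); w=world(e[0],K,E,.030); print('puck',np.round(e[0],1),e[1],w.round(4))
    s=sil([cyl(.028,0,.028)],w[0],w[1],0,.002,K,E,m.shape)
    for c in cv2.findContours((s>.5).astype(np.uint8),0,2)[0]: cv2.drawContours(vis,[c],-1,(255,0,0),1)
a=vis[0:220,140:360]
d=np.load('tray.npz'); im,K,E=d['im'],d['K'],d['E']; f=im.astype(int); mx=f.max(2); vis=im.copy()
tm=comp_at((mx-f.min(2)<45)&(mx>70),(240,130)); tm=cv2.morphologyEx(tm.astype(np.uint8),cv2.MORPH_CLOSE,np.ones((5,5)))
v,r=fit(tm,TRAY,.5275,.2176,0.,0,K,E); s=sil(TRAY,*v,0,K,E,tm.shape); print('tray',v.round(4),r.round(),tm.sum(),s.sum())
for c in cv2.findContours((s>.5).astype(np.uint8),0,2)[0]: cv2.drawContours(vis,[c],-1,(255,0,0),1)
g=mx>205
def vs(parts,x,y,sh): return sil([p+[0,0,.015] for p in parts],x,y,v[2],0,K,E,sh)*sil([p+[0,0,.004] for p in parts],x,y,v[2],0,K,E,sh)
sq=[box(-.031,.031,-.031,.031,0,0)]; T=[box(-.063,.022,-.015,.015,0,0),box(.021,.063,-.026,.026,0,0)]; T2=[p*[-1,1,1] for p in T]
for n,P,x,y in [('A(+y)',T2,.577,.307),('B',T,.579,.243),('C',T2,.579,.187),('D',T,.581,.1345),('p',sq,.4544,.283),('p',sq,.456,.212),('p',sq,.4535,.139)]:
    m=comp_at(g,pix([x,y,.004],K,E)).astype(float)
    o=minimize(lambda u:np.abs(m-vs(P,x+u[0]/100,y+u[1]/100,m.shape)).sum(),[0,0],method='Nelder-Mead',options=dict(initial_simplex=[[0,0],[.6,0],[0,.6]],xatol=.01,fatol=.3,maxiter=45))
    w=np.array([x+o.x[0]/100,y+o.x[1]/100]); c,n_=np.cos(v[2]),np.sin(v[2]); q=w-v[:2]
    print(n,w.round(4),'tray frame',np.round([c*q[0]+n_*q[1],-n_*q[0]+c*q[1]],4),round(o.fun),m.sum())
b=(f[...,1]>1.6*f[...,0])&(f[...,1]>1.5*f[...,2])&(mx>80); m=comp_at(b,(377,136)); ys,xs=np.nonzero(m); print('btn',xs.mean(),ys.mean(),m.sum(),world((xs.mean(),ys.mean()),K,E,.03).round(4),world((xs.mean(),ys.mean()),K,E,.02).round(4))
t=vis[0:220,140:360]
cv2.imwrite('pics/ov.png',cv2.resize(np.hstack([a,t])[...,::-1],(800,400),interpolation=cv2.INTER_CUBIC))
E
python3 fit2.py
```

```text
hand [ 0.5937 -0.1049 -0.206 ] res 264.0 1780 2019.0
hand [ 0.581  -0.1781  3.1883] res 233.0 1529 1758.0
hand [ 0.581  -0.2547  0.0151] res 230.0 1645 1872.0
puck [175.7 114.6] (21.983549118041992, 23.770204544067383) [ 0.466  -0.0854  0.03  ]
puck [309.5 181. ] (20.044095993041992, 21.28993797302246) [ 0.4455 -0.322   0.03  ]
tray [0.5354 0.2145 0.037 ] 284.0 20965 21242.517647058823
A(+y) [0.576 0.301] tray frame [0.0437 0.0849] 94 1891.0
B [0.5781 0.2446] tray frame [0.0437 0.0285] 90 1925.0
C [0.5796 0.1893] tray frame [ 0.0432 -0.0268] 128 1795.0
D [0.5815 0.1322] tray frame [ 0.043  -0.0839] 147 1696.0
p [0.4557 0.2861] tray frame [-0.077   0.0745] 63 1257.0
p [0.4587 0.2118] tray frame [-0.0768  0.0001] 64 1220.0
p [0.4613 0.1381] tray frame [-0.077  -0.0736] 89 1129.0
btn 378.0 135.95337995337997 429 [0.5914 0.0078 0.03  ] [0.5919 0.0035 0.02  ]
```

View pics/ov.png

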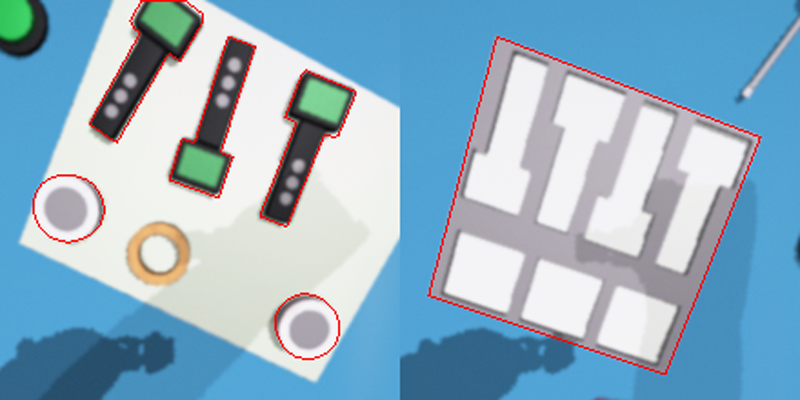

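Fits are good; handset 1 is cut off at the picture edge, so I'll re-measure it later. I start with handset 3 at (0.581, -0.255).

```bash
python3 -m creep '[0.078,-0.439,-0.1,-0.357,0.05,0.078,-0.439,-0.1,-0.357,0.05,0.078,-0.439,-0.1,-0.357,0.05,0.078,-0.439,-0.1,-0.357,0.05,0.078,-0.439,-0.1,-0.357,0.05,0.078,-0.439,-0.1,-0.357,0.05,0.078,-0.439,-0.1,-0.357,0.05,0.078,-0.439,-0.1,-0.357,0.05,0.078,-0.439,-0.1,-0.357,0.05,0.078,-0.439,-0.1,-0.357,0.05]'
python3 -m creep '[0,-0.001,0,0,0.05,0,-0.001,0,0,0.05,0,-0.001,0,0,0.05,0,-0.001,0,0,0.05]'
```

```text
clock: 4.45
eef_pos: [0.5778, -0.2522, 0.2515]
tool_rot: [1.0, 0.007, 0.0, 0.0]
ft_force: [1.0, 1.3, 0.4]
grip_width: 0.05
grasp_force: 0.0
clock: 4.78
eef_pos: [0.5791, -0.2486, 0.2524]
tool_rot: [1.0, 0.008, 0.0, 0.0]
ft_force: [0.2, -0.3, -0.2]
grip_width: 0.05
grasp_force: 0.0
```

```bash
cat > hands.py <<'E'
from h import *
import sys
def run(guess,cam='wrist'):
    o=bot.get_obs(); print('tcp',o['eef_pos'].round(4) if hasattr(o['eef_pos'],'round') else o['eef_pos'],'vel',np.abs(o['joint_vel']).max().round(4))
    im,K,E=snap('wrist'); f=im.astype(int); mx=f.max(2)
    hm=(mx<95)|((f[...,1]-f[...,0]>25)&(f[...,1]>f[...,2]+5))
    for x,y,th in guess:
        p=pix([x,y,.02],K,E)
        if not(0<p[0]<512 and 0<p[1]<384): print('out',p); continue
        m=comp_at(hm,p); m=cv2.morphologyEx(m.astype(np.uint8),cv2.MORPH_CLOSE,np.ones((7,7)))
        v,r=fit(m,HAND,x,y,th,.002,K,E); print('hand',p.round(),v.round(4),'res',r.round(),m.sum())
    return im,K,E
E
python3 - <<'E'
from hands import *
im,K,E=run([(.5937,-.105,-.206),(.581,-.178,3.188),(.581,-.255,.015)])
cv2.imwrite('pics/w3.png',im[...,::-1])
E
```

```text
tcp [ 0.5791 -0.2486  0.2524] vel 0.0301
hand [143. 144.] [ 0.5919 -0.1062 -0.2542] res 422.0 2293
hand [200. 155.] [ 0.5819 -0.1792  3.1693] res 383.0 2019
hand [258. 156.] [ 0.582  -0.2552  0.0381] res 185.0 2051
```

View pics/w3.png

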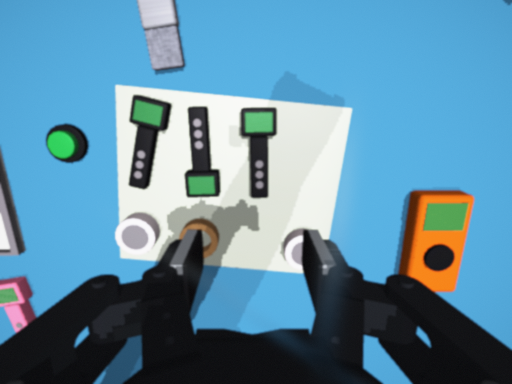

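The view shows three handsets at (148,140), (200,150) and (259,152), and the fits agree with the earlier ones within 2 mm. I settle, then descend.

```bash
python3 -m creep '[0,0,-0.1,0.01,0.05,0,0,-0.1,0.01,0.05,0,0,-0.1,0.01,0.05,0,0,-0.15,0.01,0.05,0,0,-0.15,0.01,0.05,0,0,-0.15,0.01,0.05,0,0,-0.15,0.01,0.05,0,0,-0.15,0.01,0.05]'
```

```text
clock: 5.5
eef_pos: [0.5817, -0.2486, 0.1046]
tool_rot: [1.0, 0.014, 0.002, 0.001]
ft_force: [0.1, 0.0, 0.5]
grip_width: 0.0502
grasp_force: 0.0
```

```bash
python3 -m creep '[0,-0.0065,-0.04,0,0.05,0,-0.0065,-0.07,0,0.05,0,-0.0065,-0.092,0,0.05,0,-0.0065,-0.092,0,0.05,0,-0.0065,-0.092,0,0.05]'
python3 -m creep '[0,0,0,0,0,0,0,0,0,0,0,0,0,0,0,0,0,0,0,0,0,0,0,0,0,0,0,0,0,0]'
```

```text
clock: 5.92
eef_pos: [0.5804, -0.255, 0.0107]
tool_rot: [1.0, 0.014, 0.0, 0.0]
ft_force: [0.8, 0.5, 0.0]
grip_width: 0.05
grasp_force: 0.0
clock: 6.42
eef_pos: [0.58, -0.2549, 0.0101]
tool_rot: [1.0, 0.014, 0.0, 0.0]
ft_force: [-0.1, -0.9, 0.4]
grip_width: -0.0003
grasp_force: 0.0
```

Run:
```python
from h import *
im,K,E=snap('wrist'); im2,K2,E2=snap('scene')
cv2.imwrite('pics/w4.png',np.hstack([cv2.resize(im,(400,300)),cv2.resize(im2[180:280,150:283],(400,300),interpolation=2)])[...,::-1])
```

```text
(no output)
```

View pics/w4.png

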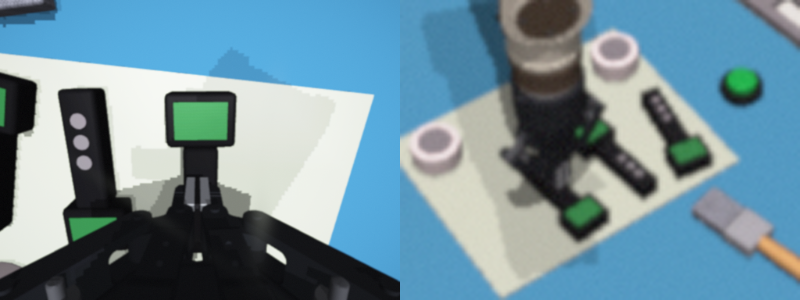

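Run:
```python
from h import *
o=bot.get_obs(); print({k:np.round(o[k],4) for k in ('eef_pos','grip_width','grasp_force','ft_force','clock')})
im,K,E=snap('wrist')
cv2.imwrite('pics/w5.png',cv2.resize(im[110:300,160:360],(800,600),interpolation=cv2.INTER_CUBIC)[...,::-1])
print(pix(o['eef_pos'],K,E))
for p in [(.5805,-.255,.024),(.5805,-.243,.024),(.5805,-.267,.024),(.5205,-.255,.024)]: print(pix(p,K,E).round())
```

```text
{'eef_pos': array([ 0.5798, -0.2548,  0.0096]), 'grip_width': np.float64(-0.0001), 'grasp_force': np.float64(0.0), 'ft_force': array([ 0.0389, -0.549 , -0.7471]), 'clock': np.float64(6.5167)}
[253.83617859 227.15336154]
[254. 237.]
[232. 236.]
[277. 237.]
[251. 330.]
```

View pics/w5.png

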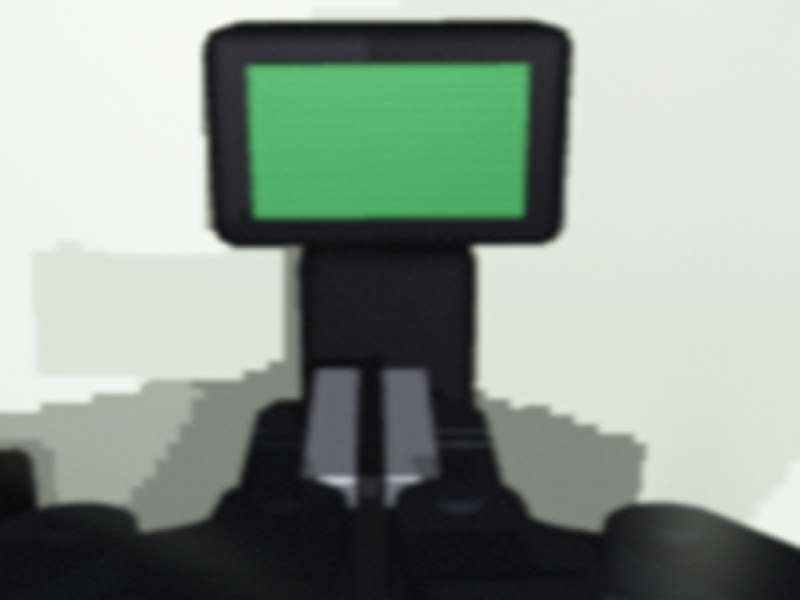

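The fingers have shut above the handle (tips at about (355,430) in the crop, handle visible beneath). I'll probe downward gently for contact.

```bash
for i in 1 2 ; do python3 -m creep '[0,0,-0.0015,0,0,0,0,-0.0015,0,0,0,0,-0.0015,0,0]' | egrep 'eef|ft_f|width'; done
```

```text
eef_pos: [0.5795, -0.2547, 0.0077]
ft_force: [0.0, 0.6, -0.1]
grip_width: -0.0
eef_pos: [0.5797, -0.2547, 0.0063]
ft_force: [0.8, 0.0, 0.3]
grip_width: -0.0002
```

```bash
for i in 1 2 3 4; do python3 -m creep '[0,0,-0.0015,0,0,0,0,-0.0015,0,0,0,0,-0.0015,0,0]' | egrep 'eef|ft_f'; done; python3 -c "
from workcell import bot; print(bot.grip_depth)
o=bot.get_obs(); print(o['joint_pos'],o['tau'])"
```

```text
eef_pos: [0.5797, -0.2547, 0.0048]
ft_force: [0.6, 0.2, 0.3]
eef_pos: [0.5797, -0.2547, 0.0033]
ft_force: [0.2, -0.1, -0.7]
eef_pos: [0.58, -0.2549, 0.0026]
ft_force: [-0.7, 0.5, 3.8]
eef_pos: [0.58, -0.2549, 0.0025]
ft_force: [-3.9, 1.8, 11.1]
0.0187
[-4.14075572e-01  6.50986409e-01  8.20636136e-02  1.00048609e+00
  1.43882750e-05  2.69973257e+00] [ 1.62609511e-03 -4.63832796e+01  2.08495313e+01 -1.61320366e+00
 -6.04685147e-05  9.03412001e-05]
```

Contact at reported z≈0.0026 leaves two readings: the tips are on the handset top, or on the mat. I'll probe bare mat beside it to find out.

```bash
python3 -m creep '[0,0,0.04,0,0,0,0,0.06,0,0,0,-0.04,0.06,0,0,0,-0.045,0.06,0,0,0,-0.045,0.03,0,0,0,-0.045,0.01,0,0,0,-0.045,0.01,0,0]' | egrep 'eef|ft_f'; for i in 1 2 3 4; do python3 -m creep '[0,0,-0.003,0,0,0,0,-0.003,0,0,0,0,-0.003,0,0]' | egrep 'eef|ft_f'; done
python3 - <<'E'
from hands import *
run([(.581,-.255,.028)])
E
```

```text
eef_pos: [0.5757, -0.2984, 0.005]
ft_force: [-1.7, 0.7, -0.5]
eef_pos: [0.5807, -0.3002, 0.0087]
ft_force: [-0.2, -0.1, -0.3]
eef_pos: [0.5801, -0.2998, 0.0051]
ft_force: [-0.1, -0.5, 0.4]
eef_pos: [0.5796, -0.2997, 0.0013]
ft_force: [-0.3, 0.2, -0.2]
eef_pos: [0.5795, -0.2997, -0.0019]
ft_force: [0.4, 0.4, -0.2]
tcp [ 0.5795 -0.2997 -0.0019] vel 0.0039
hand [166. 239.] [ 0.5845 -0.2567  0.0507] res 1539.0 68611
```

```bash
python3 -m creep '[0,0,-0.004,0,0,0,0,-0.008,0,0,0,0,-0.012,0,0,0,0,-0.012,0,0]' | egrep 'eef|ft_f'; for i in 1 2 3 4; do python3 -m creep '[0,0,-0.002,0,0,0,0,-0.002,0,0,0,0,-0.002,0,0]' | egrep 'eef|ft_f'; done
```

```text
eef_pos: [0.5788, -0.2993, -0.015]
ft_force: [-0.3, -0.2, 0.3]
eef_pos: [0.5797, -0.2998, -0.0156]
ft_force: [-0.4, 0.1, 0.6]
eef_pos: [0.5797, -0.2998, -0.0176]
ft_force: [-0.1, 0.6, -0.1]
eef_pos: [0.5799, -0.2998, -0.0194]
ft_force: [0.9, -0.7, 0.7]
eef_pos: [0.5799, -0.2999, -0.0195]
ft_force: [-3.6, 1.2, 9.9]
```

Confirmed: the true tip height is the reported z + 0.0213. I'll check with the mat's known size whether the wrist camera shares this bias, and clear the arm upward.

```bash
python3 -m creep '[0,0,0.04,0,0.05,0,0,0.08,0,0.05,0,0,0.12,0,0.05,0,0,0.16,0,0.05,0,0,0.2,0,0.05,0,0,0.24,0,0.05,0,0,0.27,0,0.05,0,0,0.27,0,0.05,0,0,0.27,0,0.05]'
cat > matchk.py <<'E'
from h import *
for src in ('npz','new'):
    if src=='npz': d=np.load('mat.npz'); im,K,E=d['im'],d['K'],d['E']
    else: im,K,E=snap('wrist','w6.png')
    f=im.astype(int); blue=((f[...,2]-f[...,0])>50)
    m=comp_at(~blue,pix([.53,-.216,.002],K,E)) 
    # edge lines: sample boundary between mat & blue by fitting hull polygon
    lo=(f.max(2)>150)&(f.max(2)-f.min(2)<40); m=comp_at(lo,pix([.50,-.25,.002],K,E)).astype(np.uint8)
    m=cv2.morphologyEx(m,cv2.MORPH_CLOSE,np.ones((25,25)))
    c=max(cv2.findContours(m,0,2)[0],key=cv2.contourArea); h=cv2.convexHull(c); a=cv2.approxPolyDP(h,6,True)[:,0]
    for dz in (0,.0213):
        E2=E.copy(); E2[:3,3]=E[:3,:3]@(E[:3,:3].T@E[:3,3]-[0,0,dz])
        w=np.array([world(p,K,E2,.002)[:2] for p in a]); print(src,dz,a.tolist(),w.round(4).tolist(),np.linalg.norm(w-np.roll(w,-1,0),axis=1).round(4))
E
python3 matchk.py
```

```text
clock: 11.78
eef_pos: [0.581, -0.3004, 0.2515]
tool_rot: [1.0, 0.014, 0.003, 0.001]
ft_force: [-0.1, -0.2, -0.2]
grip_width: 0.0493
grasp_force: 0.0
npz 0 [[198, 0], [274, 0], [389, 76], [314, 208], [151, 133]] [[0.6327, -0.0602], [0.6741, -0.1652], [0.643, -0.3752], [0.3983, -0.3579], [0.4188, -0.0503]] [0.1128 0.2123 0.2454 0.3083 0.2141]
npz 0.0213 [[198, 0], [274, 0], [389, 76], [314, 208], [151, 133]] [[0.6371, -0.0549], [0.6802, -0.1642], [0.6478, -0.383], [0.3929, -0.3649], [0.4143, -0.0445]] [0.1176 0.2211 0.2556 0.3212 0.223 ]
new 0 [[75, 86], [310, 110], [286, 276], [84, 257], [76, 239]] [[0.665, -0.0687], [0.6438, -0.3743], [0.3957, -0.3573], [0.4196, -0.0506], [0.449, -0.0423]] [0.3063 0.2487 0.3076 0.0305 0.2176]
new 0.0213 [[75, 86], [310, 110], [286, 276], [84, 257], [76, 239]] [[0.6657, -0.0569], [0.6434, -0.3783], [0.3825, -0.3603], [0.4077, -0.0378], [0.4386, -0.0292]] [0.3221 0.2615 0.3235 0.0321 0.2288]
```

View pics/w6.png

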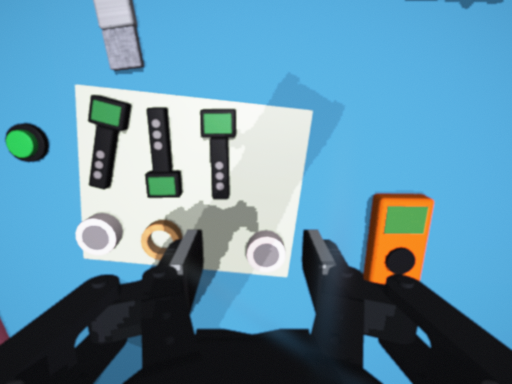

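The mat measures its true size, so the camera pose is right and only the fingertips sit 21 mm short of the nominal TCP. Handsets are undisturbed at (218,150), (160,150) and (105,140). Now grasping handset 3 with the correct depth.

```bash
python3 -m creep '[0,0.03,-0.03,0,0.05,0,0.045,-0.07,0,0.05,0,0.045,-0.11,0,0.05,0,0.045,-0.15,0,0.05,0,0.045,-0.19,0,0.05,0,0.045,-0.22,0,0.05,0,0.045,-0.245,0,0.05,0,0.045,-0.261,0,0.05,0,0.045,-0.261,0,0.05,0,0.045,-0.261,0,0.05]'
python3 -m creep '[0,0,0,0,0.01,0,0,0,0,0.01,0,0,0,0,0.01,0,0,0,0,0.01,0,0,0,0,0.01]'
```

```text
clock: 12.67
eef_pos: [0.5771, -0.2536, -0.0154]
tool_rot: [1.0, 0.014, -0.003, -0.001]
ft_force: [-1.0, -0.9, -1.1]
grip_width: 0.05
grasp_force: 0.0
clock: 13.08
eef_pos: [0.581, -0.2554, -0.0106]
tool_rot: [1.0, 0.014, 0.002, 0.001]
ft_force: [0.3, 0.4, 4.5]
grip_width: 0.0221
grasp_force: 62.1
```

```bash
python3 -m creep '[0,0,0.04,0,0.01,0,0,0.08,0,0.01,0,0,0.11,0,0.01,0,0.04,0.11,0,0.01,0,0.08,0.11,0,0.01,0,0.12,0.11,0,0.01,0,0.16,0.11,0.008,0.01,0,0.2,0.11,0.008,0.01,0,0.24,0.11,0.008,0.01,0,0.28,0.11,0.008,0.01]'
python3 -m creep '[0,0.04,0,0,0.01,0,0.08,0,0,0.01,0,0.107,0,0,0.01,0,0.107,0,0,0.01,0,0.107,0,0,0.01,0,0.107,0,0,0.01]'
```

```text
clock: 13.92
eef_pos: [0.579, 0.0252, 0.0973]
tool_rot: [1.0, 0.021, -0.0, -0.001]
ft_force: [1.0, 0.1, -1.8]
grip_width: 0.0223
grasp_force: 61.2
clock: 14.42
eef_pos: [0.5858, 0.0731, 0.0973]
tool_rot: [0.998, 0.053, -0.002, -0.017]
ft_force: [0.3, 0.3, -2.5]
grip_width: 0.022
grasp_force: 61.2
```

Joint 6 would pass its limit, so I turn the handset half round and use a compartment with its wide end at -x instead (slot C). Joint 6 then also stays in mid-range.

```bash
for i in 1 2; do python3 -m creep '[0,0,0.01,-0.12,0.01,0,0,0.01,-0.24,0.01,0,0,0.01,-0.36,0.01,0,0,0.01,-0.48,0.01,0,0,0.01,-0.6,0.01,0,0,0.01,-0.72,0.01,0,0,0.01,-0.84,0.01,0,0,0.01,-0.96,0.01,0,0,0.01,-1.08,0.01,0,0,0.01,-1.2,0.01]'; done; python3 -c "
from workcell import bot; print(bot.get_obs()['joint_pos'])"
```

```text
clock: 15.25
eef_pos: [0.551, -0.0734, 0.1085]
tool_rot: [0.983, -0.136, -0.004, -0.121]
ft_force: [-0.8, -0.3, -2.5]
grip_width: 0.022
grasp_force: 61.2
clock: 16.08
eef_pos: [0.4507, -0.2012, 0.1206]
tool_rot: [0.912, -0.345, 0.04, -0.22]
ft_force: [0.4, -0.8, -2.3]
grip_width: 0.0223
grasp_force: 64.7
[-0.70679708  0.3384356  -0.19366812  1.11901236  0.44401115  3.14065803]
```

The turn must go the other way, since yaw = j1 − j6 + π. Reversing.

```bash
python3 -m creep '[0,0,0.02,0.12,0.01,0,0,0.04,0.24,0.01,0,0,0.04,0.36,0.01,0,0,0.04,0.48,0.01]'; python3 -c "
from workcell import bot; print(bot.get_obs()['joint_pos'])"
```

```text
clock: 16.42
eef_pos: [0.4516, -0.2019, 0.1621]
tool_rot: [0.968, -0.115, -0.013, -0.222]
ft_force: [-0.2, -0.5, -2.7]
grip_width: 0.0221
grasp_force: 64.7
[-0.65773075  0.45725326  0.09724992  1.47586666  0.3658181   2.67118727]
```

The commanded tool is now tilted (j5=0.44). By symmetry, pushing on the lower j6 limit should lean it back. I raise the arm, twist round to that limit and watch the joints.

```bash
cat > js.sh <<'E'
python3 -c "
from h import *
o=bot.get_obs(); print('joints',np.round(o['joint_pos'],3),'toolz',R.from_quat(o['tool_rot']).as_matrix()[:,2].round(3),'toolx',R.from_quat(o['tool_rot']).as_matrix()[:,0].round(3),'pos',np.round(o['eef_pos'],4),'w',round(float(o['grip_width']),4),'t',round(float(o['clock']),1))"
E
python3 -m creep '[0,0,0.03,0.12,0.01,0,0,0.06,0.24,0.01,0,0,0.08,0.36,0.01,0,0,0.08,0.48,0.01,0,0,0.08,0.6,0.01,0,0,0.08,0.72,0.01,0,0,0.08,0.84,0.01,0,0,0.08,0.96,0.01,0,0,0.08,1.08,0.01,0,0,0.08,1.2,0.01]' >/dev/null; sh js.sh
python3 -m creep '[0,0,0,0.12,0.01,0,0,0,0.24,0.01,0,0,0,0.36,0.01,0,0,0,0.48,0.01,0,0,0,0.6,0.01,0,0,0,0.72,0.01,0,0,0,0.84,0.01,0,0,0,0.96,0.01,0,0,0,1.08,0.01,0,0,0,1.2,0.01]'>/dev/null; sh js.sh
```

```text
joints [-4.190e-01  6.260e-01  5.640e-01  1.959e+00  1.000e-03  1.759e+00] toolz [-0.398  0.178 -0.9  ] toolx [ 0.554  0.829 -0.081] pos [ 0.4517 -0.2007  0.2402] w 0.0223 t 17.2
joints [-0.18   0.422  0.247  1.668 -0.365  0.848] toolz [-0.31  -0.306 -0.9  ] toolx [-0.572  0.816 -0.08 ] pos [ 0.4517 -0.2     0.2404] w 0.0226 t 18.1
```

```bash
for i in 1 2 3; do python3 -m creep '[0,0,0,0.12,0.01,0,0,0,0.24,0.01,0,0,0,0.36,0.01,0,0,0,0.48,0.01,0,0,0,0.6,0.01,0,0,0,0.72,0.01,0,0,0,0.84,0.01,0,0,0,0.96,0.01,0,0,0,1.08,0.01,0,0,0,1.2,0.01]'>/dev/null; sh js.sh; done
```

```text
joints [-0.175 -0.007 -0.293  1.024 -0.373 -0.447] toolz [ 0.173 -0.4   -0.9  ] toolx [-0.968 -0.238 -0.08 ] pos [ 0.4508 -0.1997  0.2406] w 0.022 t 18.9
joints [-0.587 -0.089 -0.38   0.905  0.257 -1.959] toolz [ 0.436  0.015 -0.9  ] toolx [-0.13  -0.988 -0.08 ] pos [ 0.4502 -0.2001  0.2406] w 0.0223 t 19.8
joints [-0.593  0.282  0.066  1.437  0.402 -3.14 ] toolz [ 0.156  0.367 -0.917] toolx [ 0.825 -0.559 -0.084] pos [ 0.4759 -0.1675  0.239 ] w 0.0224 t 20.6
```

```bash
for i in 1 2; do python3 -m creep '[0,0,0,0.12,0.01,0,0,0,0.24,0.01,0,0,0,0.36,0.01,0,0,0,0.48,0.01,0,0,0,0.6,0.01]'>/dev/null; sh js.sh; done
```

```text
joints [-0.342  0.327  0.158  1.495  0.289 -3.141] toolz [ 0.012  0.298 -0.954] toolx [ 0.938 -0.335 -0.093] pos [ 0.5091 -0.0828  0.2388] w 0.0218 t 21.0
joints [-0.102  0.357  0.222  1.539  0.169 -3.141] toolz [-0.085  0.178 -0.98 ] toolx [ 0.989 -0.102 -0.104] pos [0.5203 0.0017 0.2382] w 0.022 t 21.4
```

```bash
python3 -m creep '[0,0,0,0.12,0.01,0,0,0,0.24,0.01,0,0,0,0.36,0.01,0,0,0,0.48,0.01,0,0,0,0.6,0.01,0,0,0,0.72,0.01]'>/dev/null; sh js.sh
```

```text
joints [ 0.172  0.369  0.247  1.571  0.024 -3.141] toolz [-0.124  0.003 -0.992] toolx [ 0.978  0.169 -0.121] pos [0.5066 0.0961 0.2381] w 0.0219 t 21.9
```

```bash
python3 -m creep '[0,0,0,0.1,0.01,0.04,0.008,0,0.1,0.01,0.08,0.016,0,0.1,0.01,0.12,0.023,0,0.1,0.01,0.16,0.031,0,0.1,0.01,0.2,0.039,0,0.1,0.01,0.2,0.039,0,0.1,0.01]'>/dev/null; sh js.sh;  python3 -m creep '[0.02,0.004,0,0,0.01,0.04,0.008,0,0,0.01,0.06,0.012,0,0,0.01]'>/dev/null; sh js.sh
```

```text
joints [ 2.250e-01  9.060e-01  1.187e+00  1.973e+00  2.000e-03 -3.141e+00] toolz [-0.119 -0.025 -0.993] toolx [ 0.968  0.22  -0.122] pos [0.6922 0.159  0.2379] w 0.0224 t 22.5
joints [ 2.220e-01  9.710e-01  1.272e+00  1.965e+00  2.000e-03 -3.141e+00] toolz [-0.091 -0.019 -0.996] toolx [ 0.971  0.219 -0.093] pos [0.7206 0.1635 0.2181] w 0.0221 t 22.8
```

```bash
python3 -m creep '[0.02,0.004,0.01,0,0.01,0.04,0.008,0.02,0,0.01,0.06,0.012,0.02,0,0.01]'>/dev/null; sh js.sh;  python3 -m creep '[0.02,0.004,0.01,0,0.01,0.04,0.008,0.02,0,0.01,0.06,0.012,0.03,0,0.01]'>/dev/null; sh js.sh
```

```text
joints [ 2.230e-01  9.630e-01  1.275e+00  1.928e+00  1.000e-03 -3.141e+00] toolz [-0.043 -0.009 -0.999] toolx [ 0.974  0.22  -0.044] pos [0.7371 0.1678 0.2244] w 0.0223 t 23.0
joints [ 2.230e-01  9.600e-01  1.275e+00  1.895e+00  1.000e-03 -3.141e+00] toolz [-0.009 -0.001 -1.   ] toolx [ 0.975  0.22  -0.009] pos [0.7509 0.1705 0.2261] w 0.022 t 23.2
```

Tool is vertical again, and this j6 branch allows the head +x placement in slot D. Going there, then checking the hold in the wrist picture.

```bash
python3 -m creep '[-0.02,-0.005,0,-0.1,0.01,-0.05,-0.012,0,-0.187,0.01,-0.09,-0.02,0,-0.187,0.01,-0.13,-0.03,-0.02,-0.187,0.01,-0.17,-0.039,-0.05,-0.187,0.01,-0.17,-0.039,-0.09,-0.187,0.01,-0.17,-0.039,-0.13,-0.187,0.01,-0.17,-0.039,-0.15,-0.187,0.01,-0.17,-0.039,-0.15,-0.187,0.01,-0.17,-0.039,-0.15,-0.187,0.01]'>/dev/null; sh js.sh
python3 - <<'E'
from h import *
im,K,E=snap('wrist','w7.png'); np.savez('held.npz',im=im,K=K,E=E)
E
```

```text
joints [ 0.221  0.524  0.06   1.123  0.003 -2.956] toolz [-0.017 -0.    -1.   ] toolx [ 0.999  0.035 -0.017] pos [0.5786 0.131  0.0734] w 0.0217 t 24.1
```

View pics/w7.png

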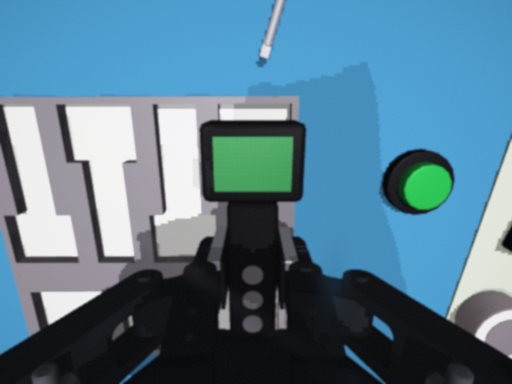

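The handset is held square (head at (253,160), handle (253,250)), with the tray slot D head end behind it and the button at (425,185). I check the hold offset numerically.

```bash
python3 - <<'E'
from h import *
d=np.load('held.npz'); im,K,E=d['im'],d['K'],d['E']; f=im.astype(int); mx=f.max(2)
col=mx[100:140,225:280].mean(1).round(); print(col)
hm=(mx<95)|((f[...,1]-f[...,0]>25)&(f[...,1]>f[...,2]+5)); hm=hm.astype(np.uint8); hm[205:]=0; hm[:,:190]=0; hm[:,315:]=0
m=comp_at(hm,(253,160)); z=.0734+.0106+.002-.002
P=[box(.024,.06,-.023,.023,0,.022)]; x,y=.579,.131
def g(v):
    s=sil(P,x+v[0]/100,y+v[1]/100,.035+v[2]/5,z,K,E,m.shape,2); s[205:]=0; return np.abs(m-s).sum()
o=minimize(g,[0,0,0],method='Nelder-Mead',options=dict(initial_simplex=[[0,0,0],[.8,0,0],[0,.8,0],[0,0,.5]],xatol=.01,fatol=.3)); v=o.x
print(m.sum(),o.fun,'handset at',x+v[0]/100,y+v[1]/100,.035+v[2]/5)
E
sh js.sh
```

```text
[169. 169. 166. 158. 151. 148. 147. 150. 180. 223. 237. 238. 238. 238.
 237. 238. 238. 238. 234. 202. 126.  49.  17.  18.  22.  26.  29.  33.
  37.  41.  42.  42.  42.  42.  41.  51.  99. 151. 173. 175.]
8459 500.40784313725493 handset at 0.5798654532889711 0.13155264814872705 0.037488936796626966
joints [ 0.221  0.522  0.065  1.123  0.003 -2.956] toolz [-0.011  0.001 -1.   ] toolx [ 0.999  0.035 -0.011] pos [0.5816 0.1316 0.0759] w 0.0223 t 24.1
```

```bash
python3 -m creep '[-0.001,0,-0.03,0,0.01,-0.001,0,-0.055,0,0.01,-0.001,0,-0.07,0,0.01,-0.001,0,-0.076,0,0.01,-0.001,0,-0.08,0,0.01,-0.001,0,-0.084,0,0.01,-0.001,0,-0.084,0,0.01,-0.001,0,-0.084,0,0.01]'
```

```text
clock: 24.8
eef_pos: [0.5824, 0.132, -0.0064]
tool_rot: [1.0, 0.017, -0.003, -0.001]
ft_force: [-0.7, -0.6, 6.6]
grip_width: 0.0223
grasp_force: 69.6
```

```bash
python3 -m creep '[0,0,0.001,0,0.036,0,0,0.001,0,0.036,0,0,0.001,0,0.036,0,0,0.02,0,0.036,0,0,0.05,0,0.036,0,0,0.09,0,0.036,0,0,0.13,0,0.036,-0.03,0,0.16,0,0.036,-0.06,0,0.19,0,0.036]'>/dev/null; sh js.sh
python3 - <<'E'
from h import *
im,K,E=snap('wrist','w8.png'); f=im.astype(int); mx=f.max(2)
hm=(mx<95)|((f[...,1]-f[...,0]>25)&(f[...,1]>f[...,2]+5)); m=comp_at(hm,pix([.6,.1315,.026],K,E)); m=cv2.morphologyEx(m.astype(np.uint8),cv2.MORPH_CLOSE,np.ones((7,7)))
print(fit(m,[p*[1,1,.5]+[0,0,.011] for p in HAND],.5815,.1315,.035,.004,K,E),m.sum())
E
```

```text
joints [ 0.245  0.337  0.06   1.305  0.004 -2.931] toolz [-0.011  0.001 -1.   ] toolx [ 0.999  0.034 -0.011] pos [0.5209 0.1313 0.1807] w 0.0363 t 25.6
(array([0.58384513, 0.13371245, 0.03145703]), np.float64(384.9450980392157)) 3522
```

View pics/w8.png

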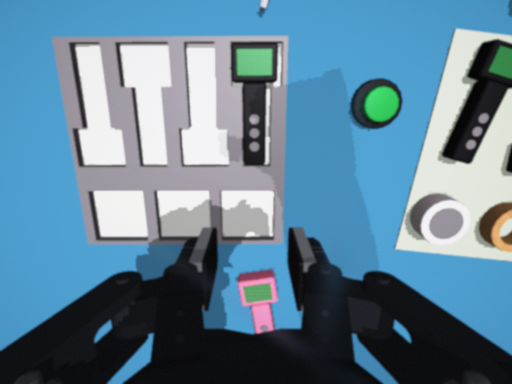

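Handset 3 sits in slot D at (254,100). Now I turn the tool half round (yaw decreasing, so j6 goes to mid-range) on the way to handset 1.

```bash
python3 -m creep '[0,0,0,-0.12,0.05,0,0,0,-0.24,0.05,0,0,0,-0.36,0.05,0,0,0,-0.48,0.05,0,0,0,-0.6,0.05,0,0,0,-0.72,0.05,0,0,0,-0.84,0.05,0,0,0,-0.96,0.05,0,0,0,-1.08,0.05,0,0,0,-1.2,0.05]'>/dev/null; sh js.sh
python3 -m creep '[0,-0.02,0,-0.12,0.05,0,-0.04,0,-0.24,0.05,0,-0.06,0,-0.36,0.05,0,-0.08,0,-0.48,0.05,0,-0.1,0,-0.6,0.05,0.02,-0.12,0,-0.72,0.05,0.03,-0.14,0,-0.84,0.05,0.05,-0.16,0,-0.96,0.05,0.06,-0.18,0,-1.08,0.05,0.07,-0.2,0,-1.2,0.05]'>/dev/null; sh js.sh
```

```text
joints [ 0.239  0.329  0.043  1.287  0.013 -1.731] toolz [-0.005  0.013 -1.   ] toolx [ 0.389 -0.921 -0.013] pos [0.5201 0.1312 0.1787] w 0.05 t 26.4
joints [-0.123  0.436  0.203  1.328  0.01  -0.893] toolz [ 0.01   0.009 -1.   ] toolx [-0.718 -0.696 -0.013] pos [ 0.5908 -0.0699  0.1785] w 0.05 t 27.3
```

```bash
python3 -m creep '[0,-0.02,0.05,-0.12,0.05,0.001,-0.036,0.07,-0.24,0.05,0.001,-0.036,0.07,-0.36,0.05,0.001,-0.036,0.07,-0.48,0.05,0.001,-0.036,0.07,-0.6,0.05,0.001,-0.036,0.07,-0.72,0.05,0.001,-0.036,0.07,-0.84,0.05,0.001,-0.036,0.07,-0.96,0.05,0.001,-0.036,0.07,-1.02,0.05,0.001,-0.036,0.07,-1.02,0.05]'>/dev/null; sh js.sh
python3 - <<'E'
from hands import *
im,K,E=run([(.592,-.106,-.25),(.5815,-.1787,3.175)])
np.savez('m2.npz',im=im,K=K,E=E)
for d in bot.place_of('wrist','handset1')+bot.place_of('wrist','puck1'):
    p=np.array(d['centre'])*[512,384]; print(round(d['score'],2),p.round(),world(p,K,E,.002).round(4)[:2])
E
```

```text
joints [-0.174  0.426  0.367  1.499 -0.002  0.07 ] toolz [ 0.012 -0.004 -1.   ] toolx [-0.97   0.242 -0.013] pos [ 0.5911 -0.1048  0.2486] w 0.0503 t 28.1
tcp [ 0.5911 -0.1048  0.2486] vel 0.0854
hand [251. 156.] [ 0.5916 -0.1051 -0.2354] res 349.0 1895
hand [195. 162.] [ 0.5822 -0.1761  3.1836] res 263.0 2239
0.65 [254. 153.] [ 0.5928 -0.1021]
0.57 [202. 160.] [ 0.5837 -0.1729]
0.68 [243.  54.] [ 0.4691 -0.0848]
0.55 [59. 86.] [ 0.448  -0.3223]
```

```bash
python3 -m creep '[0.0005,-0.0005,-0.04,0,0.05,0.0005,-0.0005,-0.08,0,0.05,0.0005,-0.0005,-0.12,0,0.05,0.0005,-0.0005,-0.16,0,0.05,0.0005,-0.0005,-0.195,0,0.05,0.0005,-0.0005,-0.225,0,0.05,0.0005,-0.0005,-0.248,0,0.05,0.0005,-0.0005,-0.26,0,0.05,0.0005,-0.0005,-0.26,0,0.05,0.0005,-0.0005,-0.26,0,0.05]'>/dev/null; sh js.sh
python3 -m creep '[0,0,0,0,0.05,0,0,0,0,0.01,0,0,0,0,0.01,0,0,0,0,0.01,0,0,0,0,0.01,0,0,0,0,0.01]'; sh js.sh
```

```text
joints [-0.175  0.604 -0.051  0.905 -0.002  0.068] toolz [ 0.011 -0.004 -1.   ] toolx [-0.971  0.241 -0.011] pos [ 0.591  -0.1052 -0.0117] w 0.0499 t 29.1
clock: 29.58
eef_pos: [0.593, -0.1055, -0.0091]
tool_rot: [0.121, 0.993, -0.001, 0.008]
ft_force: [-0.9, 0.3, 7.0]
grip_width: 0.0223
grasp_force: 61.5
joints [-0.175  0.6   -0.049  0.904 -0.002  0.068] toolz [ 0.016 -0.005 -1.   ] toolx [-0.97   0.241 -0.017] pos [ 0.593  -0.1055 -0.0091] w 0.0223 t 29.6
```

```bash
python3 -m creep '[0,0,0.04,0,0.01,0,0,0.08,0,0.01,0,0.02,0.11,0,0.01,0,0.06,0.11,0.1,0.01,0,0.1,0.11,0.2,0.01,-0.005,0.14,0.11,0.278,0.01,-0.01,0.18,0.11,0.278,0.01,-0.0135,0.22,0.11,0.278,0.01,-0.0135,0.26,0.11,0.278,0.01,-0.0135,0.3,0.11,0.278,0.01]'>/dev/null; sh js.sh
python3 -m creep '[0,0.03,0,0,0.01,0,0.05,0,0,0.01,0,0.05,-0.03,0,0.01,0,0.05,-0.03,0,0.01,0,0.05,-0.03,0,0.01,0,0.05,-0.03,0,0.01]'>/dev/null; sh js.sh
```

```text
joints [ 0.331  0.511  0.109  1.157 -0.005  0.296] toolz [ 0.013 -0.001 -1.   ] toolx [-0.999 -0.034 -0.013] pos [0.5772 0.1965 0.099 ] w 0.0222 t 30.4
joints [ 0.403  0.569  0.125  1.116 -0.006  0.369] toolz [ 0.012 -0.001 -1.   ] toolx [-0.999 -0.034 -0.012] pos [0.5778 0.244  0.0691] w 0.0224 t 30.9
```

```bash
python3 -m creep '[0,0.0005,-0.03,0,0.01,0,0.0005,-0.05,0,0.01,0,0.0005,-0.06,0,0.01,0,0.0005,-0.068,0,0.01,0,0.0005,-0.073,0,0.01,0,0.0005,-0.076,0,0.01,0,0.0005,-0.076,0,0.01,0,0.0005,-0.076,0,0.01]'; sh js.sh
```

```text
clock: 31.58
eef_pos: [0.5791, 0.2455, -0.0058]
tool_rot: [-0.017, 1.0, 0.0, 0.008]
ft_force: [0.5, 0.3, -1.3]
grip_width: 0.0226
grasp_force: 60.6
joints [ 0.404  0.643  0.041  0.955 -0.006  0.37 ] toolz [ 0.016  0.    -1.   ] toolx [-0.999 -0.034 -0.016] pos [ 0.5791  0.2455 -0.0058] w 0.0226 t 31.6
```

```bash
python3 -m creep '[0,0,0,0,0.036,0,0,0,0,0.036,0,0,0,0,0.036,0,0,0.02,0,0.036,0,0,0.06,0,0.036,0,0,0.1,0,0.036,0,-0.04,0.14,0,0.05,0,-0.08,0.18,0,0.05,0,-0.12,0.22,0,0.05,0,-0.12,0.24,0,0.05]'>/dev/null; sh js.sh
python3 - <<'E'
from h import *
im,K,E=snap('wrist','w9.png')
E
```

```text
joints [ 0.229  0.415  0.272  1.416 -0.004  0.195] toolz [ 0.012 -0.002 -1.   ] toolx [-0.999 -0.034 -0.012] pos [0.5771 0.133  0.2177] w 0.05 t 32.4
```

View pics/w9.png

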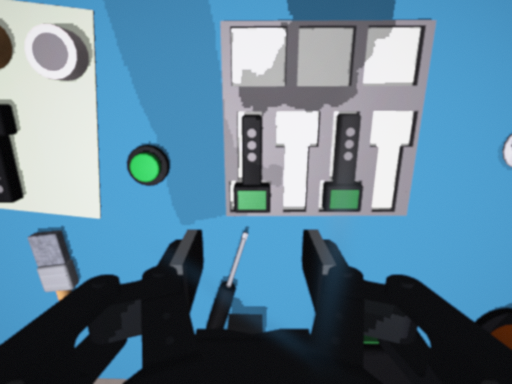

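Both handsets lie in their slots, heads at (252,198) and (345,197), and the mat is at left. Next is handset 2.

```bash
python3 -m creep '[0.003,-0.04,0,0,0.05,0.003,-0.08,0,0,0.05,0.003,-0.12,0,0,0.05,0.003,-0.16,0,0,0.05,0.003,-0.2,0,0,0.05,0.003,-0.24,0,0,0.05,0.003,-0.28,0,0,0.05,0.003,-0.303,0,0,0.05,0.003,-0.303,0,0,0.05,0.003,-0.303,0,0,0.05]'>/dev/null; sh js.sh
python3 - <<'E'
from hands import *
im,K,E=run([(.582,-.1775,3.178)])
E
sh js.sh
```

```text
joints [-0.285  0.441  0.309  1.426  0.004 -0.317] toolz [ 0.014 -0.    -1.   ] toolx [-0.999 -0.031 -0.014] pos [ 0.581  -0.1692  0.2167] w 0.0498 t 33.3
tcp [ 0.581  -0.1692  0.2167] vel 0.0489
hand [244. 160.] [ 0.5819 -0.1769  3.1761] res 215.0 2457
joints [-0.283  0.44   0.308  1.426  0.004 -0.317] toolz [ 0.014  0.    -1.   ] toolx [-0.999 -0.033 -0.014] pos [ 0.5811 -0.1679  0.2168] w 0.05 t 33.4
```

```bash
python3 -m creep '[0,-0.0095,-0.04,0,0.05,0,-0.0095,-0.08,0,0.05,0,-0.0095,-0.12,0,0.05,0,-0.0095,-0.16,0,0.05,0,-0.0095,-0.19,0,0.05,0,-0.0095,-0.215,0,0.05,0,-0.0095,-0.227,0,0.05,0,-0.0095,-0.227,0,0.05,0,-0.0095,-0.227,0,0.05]'>/dev/null; sh js.sh
python3 -m creep '[0,0,0,0,0.01,0,0,0,0,0.01,0,0,0,0,0.01,0,0,0,0,0.01,0,0,0,0,0.01]' | egrep 'ft|grasp'; sh js.sh
```

```text
joints [-0.295  0.613 -0.029  0.917  0.004 -0.332] toolz [ 0.012  0.    -1.   ] toolx [-0.999 -0.037 -0.012] pos [ 0.5809 -0.1755 -0.0105] w 0.0497 t 34.1
ft_force: [-0.7, 0.7, 5.0]
grasp_force: 61.2
joints [-0.298  0.61  -0.027  0.917  0.004 -0.332] toolz [ 0.018 -0.001 -1.   ] toolx [-0.999 -0.035 -0.018] pos [ 0.583  -0.1776 -0.0077] w 0.0221 t 34.5
```

```bash
python3 -m creep '[0,0,0.04,0,0.01,0,0,0.08,0,0.01,0,0.02,0.11,0,0.01,0,0.06,0.11,0,0.01,0,0.1,0.11,0,0.01,0,0.14,0.11,0,0.01,0,0.18,0.11,0,0.01,0,0.22,0.11,0,0.01,0,0.26,0.11,0,0.01,0,0.3,0.11,0,0.01]'>/dev/null; sh js.sh
python3 -m creep '[-0.002,0.04,0,0,0.01,-0.004,0.08,0,0,0.01,-0.006,0.12,0,0,0.01,-0.006,0.16,0,0,0.01,-0.006,0.179,0,0,0.01,-0.006,0.179,0,0,0.01,-0.006,0.179,-0.03,0,0.01,-0.006,0.179,-0.03,0,0.01,-0.006,0.179,-0.03,0,0.01]'>/dev/null; sh js.sh
```

```text
joints [ 0.213  0.479  0.06   1.139 -0.003  0.179] toolz [ 0.014 -0.    -1.   ] toolx [-0.999 -0.034 -0.014] pos [0.5807 0.1243 0.1003] w 0.0222 t 35.4
joints [ 0.485  0.611  0.196  1.15  -0.007  0.452] toolz [ 0.008 -0.004 -1.   ] toolx [-0.999 -0.034 -0.008] pos [0.573  0.2997 0.0679] w 0.0225 t 36.1
```

```bash
python3 -m creep '[0,0,0,0,0.01,0,0,0,0,0.01]'>/dev/null; sh js.sh
python3 -m creep '[0,0,-0.03,0,0.01,0,0,-0.05,0,0.01,0,0,-0.06,0,0.01,0,0,-0.066,0,0.01,0,0,-0.072,0,0.01,0,0,-0.075,0,0.01,0,0,-0.075,0,0.01,0,0,-0.075,0,0.01]'|grep ft; sh js.sh
```

```text
joints [ 0.485  0.608  0.2    1.15  -0.007  0.452] toolz [ 0.015  0.    -1.   ] toolx [-0.999 -0.033 -0.015] pos [0.576  0.301  0.0713] w 0.0219 t 36.3
ft_force: [-0.8, -0.4, -1.8]
joints [ 0.486  0.678  0.114  0.993 -0.007  0.452] toolz [ 0.015  0.    -1.   ] toolx [-0.999 -0.034 -0.015] pos [ 0.5757  0.3019 -0.0043] w 0.0221 t 36.9
```

```bash
python3 -m creep '[0,0,0,0,0.036,0,0,0,0,0.036,0,0,0,0,0.036,0,0,0.02,0,0.036,0,0,0.06,0,0.036,0,0,0.1,0,0.036,0,-0.04,0.14,0,0.072,0,-0.08,0.18,0,0.072,0,-0.12,0.22,0,0.072,0,-0.12,0.25,0,0.072]'>/dev/null; python3 -m creep '[0,0,0,0,0.072,0,0,0,0,0.072,0,0,0,0,0.072]'>/dev/null;sh js.sh
cat > trayhands.py <<'E'
from h import *
im,K,E=snap('wrist'); f=im.astype(int); mx=f.max(2)
hm=(mx<95)|((f[...,1]-f[...,0]>25)&(f[...,1]>f[...,2]+5))
for x,y,th in [(.5815,.132,.035),(.578,.245,.035),(.576,.302,3.177)]:
    res=[]
    for z in (.004,.010):
        s=sil(HAND,x,y,th,z,K,E,mx.shape)
        m=(hm&(cv2.dilate(s,np.ones((9,9)))>0)).astype(np.uint8)
        v,r=fit(m,HAND,x,y,th,z,K,E); res.append((z,v.round(4),r.round()))
    print(res)
E
python3 trayhands.py
```

```text
joints [ 0.328  0.444  0.323  1.437 -0.005  0.294] toolz [ 0.015  0.    -1.   ] toolx [-0.999 -0.034 -0.015] pos [0.5753 0.1941 0.2208] w 0.0719 t 38.0
[(0.004, array([0.5845, 0.132 , 0.0362]), np.float64(469.0)), (0.01, array([0.5827, 0.1328, 0.038 ]), np.float64(531.0))]
[(0.004, array([0.5799, 0.2461, 0.0367]), np.float64(593.0)), (0.01, array([0.5781, 0.2455, 0.0498]), np.float64(683.0))]
[(0.004, array([0.5749, 0.3017, 3.1834]), np.float64(639.0)), (0.01, array([0.5751, 0.2997, 3.1827]), np.float64(728.0))]
```

All three handsets are confirmed in place by fit. Now puck 1.

```bash
cat > pucks.py <<'E'
from h import *
im,K,E=snap('wrist'); f=im.astype(int); mx,mn=f.max(2),f.min(2)
for d in bot.place_of('wrist','puck1')[:4]:
    p=np.array(d['centre'])*[512,384]; w=world(p,K,E,.002); p=pix([w[0],w[1],.03],K,E)
    print('net',round(d['score'],2),p.round(),w.round(4)[:2],end=' ')
    try:
        g=(mx>120)&(mx<210)&(mx-mn<40)&(np.hypot(*(np.indices(mx.shape)[::-1]-p[:,None,None]))<24)
        m=comp_at(cv2.morphologyEx(g.astype(np.uint8),cv2.MORPH_OPEN,np.ones((5,5))),p).astype(np.uint8); c=max(cv2.findContours(m,0,2)[0],key=cv2.contourArea); e=cv2.fitEllipse(c); print('disc',np.round(e[0],1),np.round(e[1],1),world(e[0],K,E,.03).round(4)[:2])
    except Exception as x: print('no disc',x)
for d in bot.place_of('wrist','tape')[:2]:
    p=np.array(d['centre'])*[512,384]; print('tape',round(d['score'],2),world(p,K,E,.002).round(3)[:2])
E
python3 -m creep '[-0.04,-0.04,0,0,0.072,-0.08,-0.08,0,0,0.072,-0.108,-0.12,0,0,0.072,-0.108,-0.16,0,0,0.072,-0.108,-0.2,0,0,0.072,-0.108,-0.24,0,0,0.072,-0.108,-0.279,0,0,0.072,-0.108,-0.279,0,0,0.072,-0.108,-0.279,0,0,0.072,-0.108,-0.279,0,0,0.072]'>/dev/null; python3 -m creep '[0,0,0,0,0.072,0,0,0,0,0.072]'>/dev/null; sh js.sh; python3 pucks.py
```

```text
joints [-0.178  0.176 -0.052  1.332  0.002 -0.215] toolz [ 0.012  0.    -1.   ] toolx [-0.999 -0.037 -0.012] pos [ 0.4669 -0.0834  0.2195] w 0.072 t 39.1
net 0.93 [ 48. 138.] [ 0.4481 -0.3182] disc [ 44.4 134.6] [29.2 35.4] [ 0.4447 -0.3219]
tape 0.89 [ 0.457 -0.177]
tape 0.52 [0.46  0.214]
```

```bash
sed -i "s/^for d in bot.place_of('wrist','puck1')\[:4\]:/import sys\nL=bot.place_of('wrist','puck1')[:4]\nif len(sys.argv)>2: L.append(dict(score=0,centre=pix([float(sys.argv[1]),float(sys.argv[2]),.002],K,E)\/[512,384]))\nfor d in L:/" pucks.py; python3 pucks.py .467 -.085
python3 - <<'E'
from h import *
im,K,E=snap('wrist','w10.png')
E
```

```text
net 0.89 [252. 163.] [ 0.4698 -0.0823] disc [249.5 159.4] [30.2 30.8] [ 0.4655 -0.0856]
net 0.7 [502. 165.] [0.4608 0.2144] no disc attempt to get argmax of an empty sequence
net 0.67 [ 48. 138.] [ 0.4491 -0.3185] disc [ 45.  134.1] [29.2 35.8] [ 0.4447 -0.3218]
net 0 [250. 161.] [ 0.467 -0.085] disc [249.5 159.4] [30.2 30.8] [ 0.4655 -0.0856]
tape 0.68 [ 0.457 -0.175]
```

View pics/w10.png

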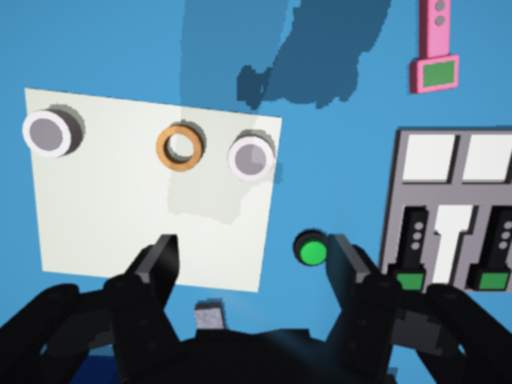

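Puck 1 is at (251,158), puck 2 at (52,132), and the tape at (180,147). Descending on puck 1.

```bash
python3 -m creep '[-0.001,-0.002,-0.04,0,0.072,-0.001,-0.002,-0.08,0,0.072,-0.001,-0.002,-0.12,0,0.072,-0.001,-0.002,-0.16,0,0.072,-0.001,-0.002,-0.195,0,0.072,-0.001,-0.002,-0.22,0,0.072,-0.001,-0.002,-0.229,0,0.072,-0.001,-0.002,-0.229,0,0.072,-0.001,-0.002,-0.229,0,0.072]'|grep ft; sh js.sh
python3 -m creep '[0,0,0,0,0.04,0,0,0,0,0.04,0,0,0,0,0.04,0,0,0,0,0.04,0,0,0,0,0.04]' | egrep 'ft|grasp'; sh js.sh
```

```text
ft_force: [0.2, -0.2, -0.4]
joints [-0.185  0.4   -0.406  0.752  0.002 -0.22 ] toolz [ 0.014 -0.001 -1.   ] toolx [-0.999 -0.034 -0.014] pos [ 0.4667 -0.0869 -0.0081] w 0.0725 t 40.2
ft_force: [-1.1, 0.8, 6.2]
grasp_force: 62.2
joints [-0.185  0.396 -0.405  0.752  0.002 -0.22 ] toolz [ 0.019 -0.001 -1.   ] toolx [-0.999 -0.034 -0.019] pos [ 0.4684 -0.0871 -0.006 ] w 0.0534 t 40.6
```

```bash
python3 -m creep '[0,0,0.04,0,0.04,0,0,0.08,0,0.04,0,0.02,0.1,0,0.04,0,0.06,0.1,0,0.04,-0.002,0.1,0.1,0,0.04,-0.004,0.14,0.1,0,0.04,-0.0045,0.18,0.1,0,0.04,-0.0045,0.225,0.1,0,0.04,-0.0045,0.225,0.1,0,0.04,-0.0045,0.225,0.1,0,0.04]'>/dev/null; python3 -m creep '[0,0,-0.04,0,0.04,0,0,-0.05,0,0.04,0,0,-0.05,0,0.04,0,0,-0.05,0,0.04]'>/dev/null;sh js.sh
python3 - <<'E'
from h import *
im,K,E=snap('wrist'); f=im.astype(int); mx,mn=f.max(2),f.min(2); o=bot.get_obs(); z=o['eef_pos'][2]+.006+.030
p=pix([o['eef_pos'][0]-.003,o['eef_pos'][1],z],K,E)
g=(mx>120)&(mx<210)&(mx-mn<40)&(np.hypot(*(np.indices(mx.shape)[::-1]-p[:,None,None]))<40)
m=comp_at(cv2.morphologyEx(g.astype(np.uint8),cv2.MORPH_OPEN,np.ones((5,5))),p).astype(np.uint8); c=max(cv2.findContours(m,0,2)[0],key=cv2.contourArea); e=cv2.fitEllipse(c); print(p,e,world(e[0],K,E,z).round(4)[:2])
E
```

```text
joints [ 0.292  0.341 -0.331  0.887 -0.005  0.259] toolz [ 0.012 -0.001 -1.   ] toolx [-0.999 -0.033 -0.012] pos [0.4613 0.1369 0.0415] w 0.0536 t 41.8
[250.84643221 255.88086168] ((250.15924072265625, 272.0965576171875), (29.687074661254883, 67.23501586914062), 93.962158203125) [0.468  0.1372]
```

```bash
sh js.sh; python3 -m creep '[0,0.001,-0.02,0,0.04,0,0.001,-0.03,0,0.04,0,0.001,-0.036,0,0.04,0,0.001,-0.04,0,0.04,0,0.001,-0.044,0,0.04,0,0.001,-0.046,0,0.04,0,0.001,-0.046,0,0.04]'|grep ft; sh js.sh
```

```text
joints [ 0.292  0.34  -0.33   0.886 -0.005  0.259] toolz [ 0.015 -0.    -1.   ] toolx [-0.999 -0.033 -0.015] pos [0.4624 0.1373 0.0423] w 0.0535 t 41.8
ft_force: [-0.1, -3.7, 1.3]
joints [ 0.295  0.406 -0.381  0.77  -0.006  0.261] toolz [ 0.015 -0.002 -1.   ] toolx [-0.999 -0.034 -0.015] pos [ 0.4625  0.1385 -0.004 ] w 0.0534 t 42.4
```

```bash
python3 -m creep '[0,0,0,0,0.066,0,0,0,0,0.066,0,0,0,0,0.066,0,0,0.02,0,0.066,0,0,0.06,0,0.066,0,0,0.1,0,0.066,0,0,0.14,0,0.072,0,0,0.18,0,0.072,0,-0.02,0.2,0,0.072,0,-0.02,0.2,0,0.072]'>/dev/null; python3 -m creep '[0,0,0,0,0.072,0,0,0,0,0.072]' >/dev/null; sh js.sh
python3 - <<'E'
from h import *
im,K,E=snap('wrist'); f=im.astype(int); mx,mn=f.max(2),f.min(2)
for d in bot.place_of('wrist','puck1')[:4]: p=np.array(d['centre'])*[512,384]; print('net',round(d['score'],2),p.round(),world(p,K,E,.004).round(4)[:2])
p=pix([.4613,.138,.032],K,E)
g=(mx>120)&(mx<210)&(mx-mn<40)&(np.hypot(*(np.indices(mx.shape)[::-1]-p[:,None,None]))<24)
m=comp_at(cv2.morphologyEx(g.astype(np.uint8),cv2.MORPH_OPEN,np.ones((5,5))),p).astype(np.uint8); c=max(cv2.findContours(m,0,2)[0],key=cv2.contourArea); e=cv2.fitEllipse(c)
print(p,e,[world(e[0],K,E,z).round(4)[:2] for z in (.032,.043)])
E
```

```text
joints [ 0.255  0.191 -0.098  1.27  -0.003  0.221] toolz [ 0.012 -0.    -1.   ] toolx [-0.999 -0.034 -0.012] pos [0.461  0.1193 0.1945] w 0.072 t 43.4
net 0.86 [270. 161.] [0.4604 0.1415]
[268.16222517 166.95725322] ((269.7074890136719, 165.84027099609375), (31.506607055664062, 32.049598693847656), 57.30076599121094) [array([0.46  , 0.1396]), array([0.4576, 0.1389])]
```

Puck 1 is flat in its pocket. On to puck 2.

```bash
python3 -m creep '[0,-0.04,0.02,0,0.072,0,-0.08,0.02,0,0.072,0,-0.12,0.02,0,0.072,0,-0.16,0.02,0,0.072,0,-0.2,0.02,0,0.072,-0.005,-0.24,0.02,0,0.072,-0.01,-0.28,0.02,0,0.072,-0.013,-0.32,0.02,0,0.072,-0.014,-0.36,0.02,0,0.072,-0.015,-0.4,0.02,0,0.072]'>/dev/null; python3 -m creep '[0,-0.039,0,0,0.072,0,-0.039,0,0,0.072,0,-0.039,0,0,0.072,0,-0.039,0,0,0.072,0,-0.039,0,0,0.072,0,-0.039,0,0,0.072]' >/dev/null; sh js.sh; python3 pucks.py .445 -.322; sh js.sh
```

```text
joints [-0.623  0.327  0.136  1.37   0.008 -0.66 ] toolz [ 0.013  0.    -1.   ] toolx [-0.999 -0.037 -0.013] pos [ 0.4468 -0.3182  0.2151] w 0.0718 t 44.8
net 0.94 [268. 148.] [ 0.4303 -0.2993] disc [265.7 147.4] [32.2 32.4] [ 0.4294 -0.302 ]
net 0 [248. 160.] [ 0.445 -0.322] disc [260.  151.5] [17.7 29.5] [ 0.4344 -0.3083]
tape 0.8 [ 0.453 -0.171]
tape 0.73 [ 0.529 -0.211]
joints [-0.624  0.326  0.137  1.37   0.007 -0.66 ] toolz [ 0.014 -0.001 -1.   ] toolx [-0.999 -0.036 -0.014] pos [ 0.4469 -0.3187  0.2156] w 0.0718 t 45.0
```

The puck was knocked to (0.429, -0.302), so I go for the new position.

```bash
python3 -m creep '[-0.0185,0.0167,-0.04,0,0.072,-0.0185,0.0167,-0.08,0,0.072,-0.0185,0.0167,-0.12,0,0.072,-0.0185,0.0167,-0.16,0,0.072,-0.0185,0.0167,-0.16,0,0.072,-0.0185,0.0167,-0.19,0,0.072,-0.0185,0.0167,-0.215,0,0.072,-0.0185,0.0167,-0.2245,0,0.072,-0.0185,0.0167,-0.2245,0,0.072,-0.0185,0.0167,-0.2245,0,0.072]'|grep ft; sh js.sh
python3 -m creep '[0,0,0,0,0.04,0,0,0,0,0.04,0,0,0,0,0.04,0,0,0,0,0.04,0,0,0,0,0.04]' | egrep 'ft|grasp'; sh js.sh
```

```text
ft_force: [1.1, 0.8, 0.1]
joints [-0.62   0.479 -0.267  0.812  0.007 -0.655] toolz [ 0.015 -0.001 -1.   ] toolx [-0.999 -0.035 -0.014] pos [ 0.4291 -0.3036 -0.0077] w 0.0722 t 45.8
ft_force: [-0.2, 0.2, 5.6]
grasp_force: 62.1
joints [-0.621  0.476 -0.267  0.812  0.008 -0.655] toolz [ 0.018 -0.003 -1.   ] toolx [-0.999 -0.034 -0.018] pos [ 0.43   -0.3044 -0.0062] w 0.0534 t 46.2
```

```bash
python3 -m creep '[0,0,0.04,0,0.04,0,0,0.08,0,0.04,0,0.02,0.11,0,0.04,0.005,0.06,0.11,0,0.04,0.01,0.1,0.11,0,0.04,0.015,0.14,0.11,0,0.04,0.02,0.18,0.11,0,0.04,0.026,0.22,0.11,0,0.04,0.026,0.26,0.11,0,0.04,0.026,0.3,0.11,0,0.04]'>/dev/null; sh js.sh;  python3 -m creep '[0,0.04,0,0,0.04,0,0.08,0,0,0.04,0,0.12,0,0,0.04,0,0.16,0,0,0.04,0,0.2,0,0,0.04,0,0.24,0,0,0.04,0,0.28,0,0,0.04,0,0.29,0,0,0.04,0,0.29,-0.03,0,0.04,0,0.29,-0.05,0,0.04]'>/dev/null; python3 -m creep '[0,0,0,0,0.04,0,0,0,0,0.04]'>/dev/null;sh js.sh
```

```text
joints [-0.002  0.219 -0.317  1.018 -0.    -0.037] toolz [ 0.017 -0.001 -1.   ] toolx [-0.999 -0.034 -0.017] pos [ 0.4549 -0.0013  0.1026] w 0.0535 t 47.0
joints [ 0.568  0.425 -0.169  0.967 -0.008  0.533] toolz [ 0.012 -0.002 -1.   ] toolx [-0.999 -0.034 -0.012] pos [0.4534 0.2863 0.0509] w 0.0532 t 48.0
```

```bash
python3 -m creep '[0.0015,-0.0008,-0.02,0,0.04,0.0015,-0.0008,-0.035,0,0.04,0.0015,-0.0008,-0.043,0,0.04,0.0015,-0.0008,-0.048,0,0.04,0.0015,-0.0008,-0.052,0,0.04,0.0015,-0.0008,-0.054,0,0.04,0.0015,-0.0008,-0.055,0,0.04,0.0015,-0.0008,-0.055,0,0.04]'|grep ft; sh js.sh
```

```text
ft_force: [0.7, -0.5, -0.6]
joints [ 0.565  0.494 -0.227  0.838 -0.008  0.531] toolz [ 0.014 -0.    -1.   ] toolx [-0.999 -0.034 -0.014] pos [ 0.456   0.2863 -0.0037] w 0.0534 t 48.7
```

```bash
python3 -m creep '[0,0,0,0,0.066,0,0,0,0,0.066,0,0,0,0,0.066,0,0,0.02,0,0.066,0,0,0.06,0,0.066,0,0,0.1,0,0.066,0,-0.01,0.14,0,0.066,0,-0.04,0.18,0,0.03,0,-0.07,0.22,0,0,0,-0.07,0.24,0,0]'>/dev/null; python3 -m creep '[0,0,0,0,0,0,0,0,0,0]' >/dev/null; sh js.sh
cat > chk.py <<'E'
from h import *
im,K,E=snap('wrist'); f=im.astype(int); mx,mn=f.max(2),f.min(2)
for d in bot.place_of('wrist','puck1')[:4]: p=np.array(d['centre'])*[512,384]; print('net',round(d['score'],2),p.round(),world(p,K,E,.004).round(4)[:2])
for q in [(.4613,.138),(.4557,.286)]:
    p=pix([*q,.032],K,E)
    g=(mx>120)&(mx<210)&(mx-mn<40)&(np.hypot(*(np.indices(mx.shape)[::-1]-p[:,None,None]))<20)
    m=comp_at(cv2.morphologyEx(g.astype(np.uint8),cv2.MORPH_OPEN,np.ones((5,5))),p).astype(np.uint8); c=max(cv2.findContours(m,0,2)[0],key=cv2.contourArea); e=cv2.fitEllipse(c)
    print(p.round(),np.round(e[1],1),world(e[0],K,E,.032).round(4)[:2])
for d in bot.place_of('wrist','call_top')[:2]: p=np.array(d['centre'])*[512,384]; print('btn',round(d['score'],2),p.round(),[world(p,K,E,z).round(4)[:2] for z in (.02,.03,.04)])
b=(f[...,1]>1.6*f[...,0])&(f[...,1]>1.5*f[...,2])&(mx>80)
for m in comps(b,150): ys,xs=np.nonzero(m); q=(xs.mean(),ys.mean()); print('green',np.round(q),m.sum(),[world(q,K,E,z).round(4)[:2] for z in (.02,.03,.04)])
E
python3 chk.py
```

```text
joints [ 0.446  0.226  0.061  1.388 -0.006  0.413] toolz [ 0.019  0.002 -1.   ] toolx [-0.999 -0.033 -0.02 ] pos [0.4572 0.2162 0.2389] w 0.0053 t 49.7
net 0.88 [309. 155.] [0.4579 0.2935]
[187. 158.] [27.4 29.3] [0.4595 0.1397]
[307. 158.] [26.6 28.1] [0.4556 0.2875]
btn 0.58 [ 97. 245.] [array([0.5914, 0.0068]), array([0.586 , 0.0123]), array([0.5805, 0.0177])]
green [313. 215.] 435 [array([0.5361, 0.3029]), array([0.5321, 0.3006]), array([0.5281, 0.2983])]
green [ 95. 244.] 495 [array([0.59  , 0.0041]), array([0.5846, 0.0096]), array([0.5792, 0.0151])]
green [191. 270.] 230 [array([0.6265, 0.1365]), array([0.6201, 0.1386]), array([0.6138, 0.1406])]
```

Both pucks are in their pockets. I take one last picture before pressing, and re-run the handset fits.

```bash
python3 trayhands.py
python3 - <<'E'
from h import *
im,K,E=snap('wrist','w11.png')
E
```

```text
[(0.004, array([0.5882, 0.1321, 0.0345]), np.float64(434.0)), (0.01, array([0.5889, 0.133 , 0.032 ]), np.float64(527.0))]
[(0.004, array([ 0.5832,  0.2439, -0.0389]), np.float64(793.0)), (0.01, array([ 0.5835,  0.2434, -0.0288]), np.float64(826.0))]
[(0.004, array([0.5781, 0.3043, 3.2173]), np.float64(584.0)), (0.01, array([0.5762, 0.3029, 3.2251]), np.float64(656.0))]
```

View pics/w11.png

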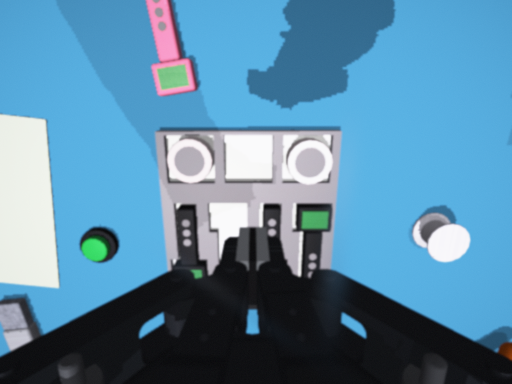

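```bash
python3 -m creep '[0.03,-0.03,0,0,0,0.06,-0.06,0,0,0,0.09,-0.09,0,0,0,0.11,-0.12,0,0,0,0.13,-0.15,0,0,0,0.134,-0.19,0,0,0,0.134,-0.212,0,0,0,0.134,-0.212,-0.04,0,0,0.134,-0.212,-0.08,0,0,0.134,-0.212,-0.11,0,0]'>/dev/null; python3 -m creep '[0,0,0,0,0,0,0,0,0,0]' >/dev/null; sh js.sh
```

```text
joints [ 8.000e-03  4.550e-01  8.500e-02  1.194e+00 -1.000e-03 -2.700e-02] toolz [ 0.006 -0.001 -1.   ] toolx [-0.999 -0.035 -0.006] pos [0.5873 0.0044 0.1231] w 0.0003 t 51.0
```

Pucks at (190,160) and (310,160), handsets at (187,240), (270,230) and (314,240), all seated; button at (97,245). Now pressing.

```bash
python3 -m creep '[0.003,0,-0.04,0,0,0.003,0,-0.08,0,0,0.003,0,-0.105,0,0,0.003,0,-0.105,0,0,0.003,0,-0.105,0,0]' | egrep 'eef|ft'; for i in 1 2 3 4; do python3 -m creep '[0,0,-0.004,0,0,0,0,-0.004,0,0]' | egrep 'eef|ft'; done
```

```text
eef_pos: [0.5933, 0.0045, 0.0219]
ft_force: [2.0, -0.3, -0.1]
eef_pos: [0.5953, 0.0043, 0.0197]
ft_force: [-0.9, -0.6, -0.2]
eef_pos: [0.5936, 0.0041, 0.0141]
ft_force: [0.1, 0.5, -0.1]
eef_pos: [0.5925, 0.0041, 0.0087]
ft_force: [-0.3, -0.3, -0.9]
eef_pos: [0.5921, 0.004, 0.0041]
ft_force: [-0.7, 0.2, -0.7]
```

```bash
for i in 1 2 3 4 5 6; do python3 -m creep '[0,0,-0.002,0,0,0,0,-0.002,0,0]' | egrep 'eef|ft'; done
```

```text
eef_pos: [0.5922, 0.004, 0.0023]
ft_force: [0.4, 0.0, -0.8]
eef_pos: [0.5927, 0.0041, 0.0006]
ft_force: [-0.1, -0.4, 0.2]
eef_pos: [0.5928, 0.0041, -0.0011]
ft_force: [0.2, -0.7, 2.3]
eef_pos: [0.5929, 0.0041, -0.003]
ft_force: [-0.5, 0.1, 3.9]
eef_pos: [0.5929, 0.0041, -0.0051]
ft_force: [-0.7, 0.6, 5.5]
eef_pos: [0.5929, 0.0041, -0.0056]
ft_force: [-3.7, -0.5, 10.3]
```

Fully pressed: the spring force rose to about 5.5 N, then hit the hard stop. Retreating and verifying.

```bash
python3 -m creep '[0,0,0.03,0,0,0,0,0.07,0,0,-0.03,0,0.11,0,0,-0.06,0,0.15,0,0,-0.1,0,0.19,0,0,-0.12,0,0.2,0,0,-0.12,0,0.2,0,0,-0.12,0,0.2,0,0]'>/dev/null; python3 -m creep '[0,0,0,0,0,0,0,0,0,0,0,0,0,0,0]' | egrep 'eef|ft|clock'
python3 - <<'E'
from h import *
im,K,E=snap('top')
for t in ('handset1','puck1'):
    for d in bot.place_of('top',t): p=np.array(d['centre'])*[512,384]; print(t,round(d['score'],2),world(p,K,E,.004).round(3)[:2])
print(bot.job_done())
E
```

```text
clock: 53.97
eef_pos: [0.4727, 0.004, 0.1909]
ft_force: [1.3, -0.3, 0.3]
handset1 0.98 [0.565 0.247]
handset1 0.61 [0.577 0.292]
handset1 0.51 [0.59  0.127]
puck1 0.62 [0.457 0.283]
puck1 0.53 [0.455 0.124]
the job is handed in; nothing more can be done
None
```

The job is handed in: all three black handsets and both white pucks were in the tray when I last looked, the green button was pressed once after that, and the clock stood at about 54 s of the 210 s limit; no verdict was returned.

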